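# Load the die rail and pin its ends with R-clips

## Task

Stand every aluminium U-die segment on the birch run-in board in one straight row, square in front of the mouth of the steel T-rail, and once they all stand there push the row as one block, without it buckling, under the rail's lips until the first segment meets the end stop and all are closed up. Then pin the rail at both ends: push the straight leg of one R-clip, from the robot's side, through the cross hole of each of the two steel pins until its bow springs over the pin and closes again, the leg reaching across the lane; let go of them and leave the other things on the bench where they are.

Things in the scene. Friction and masses are not known exactly. Their poses are not given: they have to be found in the camera images.
- rail: fixed birch board with a steel T-rail on it. Origin on the bench under the lane's centre line; +y is the push direction, from the run-in to the stop; +x points away from the robot. Board x -100 to 95, y -275 to 270 mm, top 12 mm above the bench. Run-in: bare board at y -275 to 0 mm. T-rail: y 20 to 205 mm
- mouth (a point): mouth of the T-rail: centre line, board top, y 20 mm in the rail's frame, axes as the rail. From here to the stop: side walls, inner faces at x +-38 mm, with lips over them: underside 22 mm, top 28 mm above the board, leaving a slot 56 mm wide. Only the segments' feet go under the lips. Flared guides (16 mm high) widen the way to x +-45 mm over the last 33 mm before the mouth
- stop (a point): foot of the end stop: on the lane's centre line, at the board's top, on the stop's face (y 205 mm in the rail's frame; axes as the rail). The stop's top is 52 mm above the bench. A row of four segments closed up against it ends 192 mm before this point
- hole_mouth (a point): centre of the cross hole in the upright steel pin beside the mouth, on the robot's side: rail frame x -66, y 0, 55 mm above the bench; axes as the rail. Pin 36 mm in diameter, its top 80 mm above the bench. The hole is 15 mm square and runs level along the rail's x
- hole_stop (a point): centre of the cross hole in the second, equal pin, just behind the end stop: rail frame x -66, y 242 mm, 55 mm above the bench; axes as the rail
- die1: loose aluminium U-die segment (2 to 4 of the four are present, all alike), upright: foot 70 (x) x 48 (y) x 18 mm high; on it a body 40 (x) x 48 (y) mm up to 58 mm, grooved along y in its top (16 wide, 12 deep). Grip it across the 40 mm body (along x), above the foot. About 0.3 kg. Origin: centre of its underside; a half turn about z changes nothing
- die2: loose aluminium U-die segment (2 to 4 of the four are present, all alike), upright: foot 70 (x) x 48 (y) x 18 mm high; on it a body 40 (x) x 48 (y) mm up to 58 mm, grooved along y in its top (16 wide, 12 deep). Grip it across the 40 mm body (along x), above the foot. About 0.3 kg. Origin: centre of its underside; a half turn about z changes nothing
- die3: loose aluminium U-die segment (2 to 4 of the four are present, all alike), upright: foot 70 (x) x 48 (y) x 18 mm high; on it a body 40 (x) x 48 (y) mm up to 58 mm, grooved along y in its top (16 wide, 12 deep). Grip it across the 40 mm body (along x), above the foot. About 0.3 kg. Origin: centre of its underside; a half turn about z changes nothing
- die4: loose aluminium U-die segment (2 to 4 of the four are present, all alike), upright: foot 70 (x) x 48 (y) x 18 mm high; on it a body 40 (x) x 48 (y) mm up to 58 mm, grooved along y in its top (16 wide, 12 deep). Grip it across the 40 mm body (along x), above the foot. About 0.3 kg. Origin: centre of its underside; a half turn about z changes nothing
- clip1: loose R-clip lying flat, 0.1 kg (two alike): black grip block 40 (x) x 26 (y) x 24 mm high at its tail (grip it along y); origin under the block's centre. Straight 9 mm steel leg along +x at y 0, axis 4.5 mm above the underside, nose at x 125 mm (last 10 mm 6 mm thick). Sprung bow of 9 mm wire on the +y side, same height
- clip1_seat (a point): point on this clip's leg axis, 58 mm along x from its origin, that lies at the pin's centre when the clip is home (a few mm either way). Bow, wire centre line in the clip's (x, y): leaves the block at y 9 mm, bulges to y 24 mm at x 44 to 62 mm, comes in to a throat at (80, 15) mm, flares out to its tip at (98, 28) mm; the pin sits in the bulge
- clip1_nose (a point): tip of this clip's straight leg, 125 mm along x from its origin
- clip1_bow (a joint): sprung opening of this clip's bow about its root by the block, rad: 0 closed, up to 0.4; about 0.13 as the throat passes the pin (pushing it over takes about 5 to 8 N), back to 0 once sprung over
- clip2: loose R-clip lying flat, 0.1 kg (two alike): black grip block 40 (x) x 26 (y) x 24 mm high at its tail (grip it along y); origin under the block's centre. Straight 9 mm steel leg along +x at y 0, axis 4.5 mm above the underside, nose at x 125 mm (last 10 mm 6 mm thick). Sprung bow of 9 mm wire on the +y side, same height
- clip2_seat (a point): point on this clip's leg axis, 58 mm along x from its origin, that lies at the pin's centre when the clip is home (a few mm either way). Bow, wire centre line in the clip's (x, y): leaves the block at y 9 mm, bulges to y 24 mm at x 44 to 62 mm, comes in to a throat at (80, 15) mm, flares out to its tip at (98, 28) mm; the pin sits in the bulge
- clip2_nose (a point): tip of this clip's straight leg, 125 mm along x from its origin
- clip2_bow (a joint): sprung opening of this clip's bow about its root by the block, rad: 0 closed, up to 0.4; about 0.13 as the throat passes the pin (pushing it over takes about 5 to 8 N), back to 0 once sprung over
- die_holder: bystander, loose: brass die holder 90 x 60 x 42 mm; origin under its centre
- align_block: bystander, loose: red aluminium alignment block 80 x 50 x 35 mm; origin under its centre
- spring_post: bystander, loose: chrome spring post, foot 52 mm across, 82 mm tall; origin under its centre
- wrench: bystander, loose: steel wrench 160 mm long lying on the bench
- oil_can: bystander, loose: grey can 52 mm across, 130 mm tall; origin under its centre
- setting_disc: bystander, loose: steel disc 60 mm across, 20 mm high; origin under its centre
Things that resemble listed ones, but are neither listed nor needed, are in the scene too. Leave any blue or yellow look-alike of the clip1 alone.

How it is judged:
On the way, in this order (a step that is already met when the one before it is completed fails the run):
1. every segment stands on the run-in in front of the rail's mouth, in line with the lane (x of die1 in the frame of stop between -0.015 and 0.015 m and z of each of die1, die2, die3, die4 in the frame of stop below 0.006 m and angle between each of die1, die2, die3, die4's own z axis and vertical below 0.12 rad and angle between the x axis of each of die1, die2, die3, die4 and the x axis of rail, either way round below 0.2 rad and y of die1 in the frame of stop between -0.445 and -0.2 m and x of die2 in the frame of stop between -0.015 and 0.015 m and y of die2 in the frame of stop between -0.445 and -0.2 m and x of die3 in the frame of stop between -0.015 and 0.015 m and y of die3 in the frame of stop between -0.445 and -0.2 m and x of die4 in the frame of stop between -0.015 and 0.015 m and y of die4 in the frame of stop between -0.445 and -0.2 m), for 0.2 s.
2. the whole row is in the rail, closed up against the stop (x of die1 in the frame of stop between -0.01 and 0.01 m and z of each of die1, die2, die3, die4 in the frame of stop below 0.006 m and angle between each of die1, die2, die3, die4's own z axis and vertical below 0.12 rad and angle between the x axis of each of die1, die2, die3, die4 and the x axis of rail, either way round below 0.2 rad and (y of die1 in the frame of stop between -0.028 and -0.018 m or y of die1 in the frame of stop between -0.0775 and -0.066 m or y of die1 in the frame of stop between -0.127 and -0.114 m or y of die1 in the frame of stop between -0.1765 and -0.162 m) and x of die2 in the frame of stop between -0.01 and 0.01 m and (y of die2 in the frame of stop between -0.028 and -0.018 m or y of die2 in the frame of stop between -0.0775 and -0.066 m or y of die2 in the frame of stop between -0.127 and -0.114 m or y of die2 in the frame of stop between -0.1765 and -0.162 m) and x of die3 in the frame of stop between -0.01 and 0.01 m and (y of die3 in the frame of stop between -0.028 and -0.018 m or y of die3 in the frame of stop between -0.0775 and -0.066 m or y of die3 in the frame of stop between -0.127 and -0.114 m or y of die3 in the frame of stop between -0.1765 and -0.162 m) and x of die4 in the frame of stop between -0.01 and 0.01 m and (y of die4 in the frame of stop between -0.028 and -0.018 m or y of die4 in the frame of stop between -0.0775 and -0.066 m or y of die4 in the frame of stop between -0.127 and -0.114 m or y of die4 in the frame of stop between -0.1765 and -0.162 m) and (not (y of die1 in the frame of stop between -0.0775 and -0.066 m or y of die2 in the frame of stop between -0.0775 and -0.066 m or y of die3 in the frame of stop between -0.0775 and -0.066 m or y of die4 in the frame of stop between -0.0775 and -0.066 m) or y of die1 in the frame of stop between -0.028 and -0.018 m or y of die2 in the frame of stop between -0.028 and -0.018 m or y of die3 in the frame of stop between -0.028 and -0.018 m or y of die4 in the frame of stop between -0.028 and -0.018 m) and (not (y of die1 in the frame of stop between -0.127 and -0.114 m or y of die2 in the frame of stop between -0.127 and -0.114 m or y of die3 in the frame of stop between -0.127 and -0.114 m or y of die4 in the frame of stop between -0.127 and -0.114 m) or y of die1 in the frame of stop between -0.0775 and -0.066 m or y of die2 in the frame of stop between -0.0775 and -0.066 m or y of die3 in the frame of stop between -0.0775 and -0.066 m or y of die4 in the frame of stop between -0.0775 and -0.066 m) and (not (y of die1 in the frame of stop between -0.1765 and -0.162 m or y of die2 in the frame of stop between -0.1765 and -0.162 m or y of die3 in the frame of stop between -0.1765 and -0.162 m or y of die4 in the frame of stop between -0.1765 and -0.162 m) or y of die1 in the frame of stop between -0.127 and -0.114 m or y of die2 in the frame of stop between -0.127 and -0.114 m or y of die3 in the frame of stop between -0.127 and -0.114 m or y of die4 in the frame of stop between -0.127 and -0.114 m) and (y of die1 in the frame of stop between -0.028 and -0.018 m or y of die2 in the frame of stop between -0.028 and -0.018 m or y of die3 in the frame of stop between -0.028 and -0.018 m or y of die4 in the frame of stop between -0.028 and -0.018 m)), for 0.2 s.
3. a clip's leg is through each pin and its bow has sprung over (((x of clip1_seat in the frame of hole_mouth between -0.01 and 0.01 m and y of clip1_seat in the frame of hole_mouth between -0.008 and 0.008 m and z of clip1_seat in the frame of hole_mouth between -0.01 and 0.01 m and x of clip1_nose in the frame of hole_mouth above 0.045 m and angle between the x axis of clip1 and the x axis of rail, either way round below 0.3 rad and value of joint clip1_bow below 0.04 rad) or (x of clip2_seat in the frame of hole_mouth between -0.01 and 0.01 m and y of clip2_seat in the frame of hole_mouth between -0.008 and 0.008 m and z of clip2_seat in the frame of hole_mouth between -0.01 and 0.01 m and x of clip2_nose in the frame of hole_mouth above 0.045 m and angle between the x axis of clip2 and the x axis of rail, either way round below 0.3 rad and value of joint clip2_bow below 0.04 rad)) and ((x of clip1_seat in the frame of hole_stop between -0.01 and 0.01 m and y of clip1_seat in the frame of hole_stop between -0.008 and 0.008 m and z of clip1_seat in the frame of hole_stop between -0.01 and 0.01 m and x of clip1_nose in the frame of hole_stop above 0.045 m and angle between the x axis of clip1 and the x axis of rail, either way round below 0.3 rad and value of joint clip1_bow below 0.04 rad) or (x of clip2_seat in the frame of hole_stop between -0.01 and 0.01 m and y of clip2_seat in the frame of hole_stop between -0.008 and 0.008 m and z of clip2_seat in the frame of hole_stop between -0.01 and 0.01 m and x of clip2_nose in the frame of hole_stop above 0.045 m and angle between the x axis of clip2 and the x axis of rail, either way round below 0.3 rad and value of joint clip2_bow below 0.04 rad))), for 0.2 s.
At the end, for the whole second after the job is handed in: Every segment flat in the rail, first within 4 mm of the stop, the rest closed up (gaps about 1.5 mm); in each pin a clip from the robot's side, seat within 10 mm of the pin's centre (8 mm sideways), leg within 0.3 rad of the rail's x, nose over 45 mm past, bow under 0.04 rad; all at rest (all of step 2 and all of step 3 and linear speed of each of clip1, clip2, die1, die2, die3, die4 below 0.02 m/s); the robot touches nothing.
It fails at once if a bystander is shoved more than 3 cm (distance of any of die_holder, align_block, spring_post, wrench, oil_can, setting_disc from where it was at the start of the episode above 0.03 m).
Of die1, die2, die3, die4 only 2 to 4 are there at a start; the rules pass over those that are not, and their reading is None.
At some moment in a run one of die1, die2, die3, die4, clip1, clip2 may be knocked a few centimetres aside while the robot is not near it.
It also fails if it takes over 210 s, if anything falls off the work surface, if the arm or the gripper's body presses on something with over 40 N, if the wrist force passes 120 N, or if a joint passes its speed limit or range.

## Robot

A 6-joint arm with a two-finger parallel gripper is mounted at the origin on the work surface. World frame = base frame: x ahead of the robot, y to its left, z up, the work surface at z = 0. Lengths are in m, angles in rad, forces in N, time in s.
With the tool pointing down it reaches from about 0.375 to 0.925 m from the base axis. Payload 5.7 kg.
Tool frame: the origin (TCP) lies at the very end of the fingers, on their centre line; the grasp point (between the pads) lies 19 mm behind it; z points along the fingers, y is the line along which they close (so a half turn about z gives the same grasp; the last joint's range is limited). The gripper opens to 88 mm and grips with 3 to 60 N. Pads are 20 mm wide; open, the fingers measure 115 mm over their backs; the gripper's body (75 mm by 178 mm) begins 61 mm behind the grasp point.
Start: joints at [-1.333, 0.359, 1.51, -0, 1.272, -0.115], TCP at [0.207, -0.563, 0.223] pointing down, gripper open.
Joint ranges: [-2.97, 2.97], [-1.01, 2.36], [0.21, 2.38], [-0.96, 4.11], [0.2, 2.71], [-2.98, 2.98]. Speed limits (rad/s): [2.39, 2.39, 3.14, 3.14, 3.14, 3.14].

## Interface

Orientations are given as [roll, pitch, yaw] about the fixed x, y, z axes, in that order (R = Rz(yaw) Ry(pitch) Rx(roll)).
In Python, from station import get_state, camera, hand_in gives the robot as it stands.
- The arm moves only by the tool drive_tool, never from a script. Its argument "steps" is one flat list of numbers, 7 for each row, row after row: the opening, from 0 (shut) to 1 (fully open), then the shift along the tool's x, y, z in mm, then the turn, a rotation vector about the tool's x, y, z in degrees. In form: [gripper, tx, ty, tz, ax, ay, az, gripper, tx, ty, tz, ax, ay, az, ...]. A call has 1 to 8 rows; each row is the pose to reach, as a shift and turn from the pose commanded when the call began, along the tool's axes at that moment; what a row does not reach only later rows make up. A row lasts 1/12 s, in which the tool goes at most 41.7 mm and 7.16 degrees, less where a joint would pass 70% of its speed; a pose out of reach is approached as far as the arm can. A call with a gripper value outside its range is refused whole. The fingers move at their own pace and stop on an object; "grip_force" is the grip in N (left out, the last holds). Time passes only in rows, so rows that repeat a pose let the fingers close. It gives the time, the measured TCP pose, the force, the opening and the grip force at its end, in the units of the state.
- get_state(): the state, without advancing time (a new reading comes with each control period).
- camera(name): name is "side" or "top"; returns a dict with "pixels" (384x512x3 uint8, red, green, blue), "K" (3x3 intrinsics, pixels), "xyz" and "orientation" of the camera in the world. Camera axes: x right, y down, z forward; pixel columns grow to the right and rows downward; lengths in m; the calibration is good to about 2 mm. A picture is of the moment at which its call begins. There is no depth.
- hand_in(): hands the job in; it is judged then, once.
The state is a dict: "t": time; "qpos": joint angles; "dq": joint speeds; "joint_torque": joint torques, N m; "ee_pos": TCP position; "orientation": TCP orientation; "wrist_force": force on the tool from outside, world axes, zero at the start; "moment": the same for the moment, N m; "gripper_width": opening from 0.0 (shut) to 1.0 (fully open); "grip_force": force on a finger pad.
Only numpy, scipy, OpenCV 4.12 (cv2) and the standard library are available. Lean on these libraries where they do the work, as an engineer would, in place of code of your own. Each camera call takes 0.05 s, during which the arm holds its last target. There are 200 camera calls.

## Working session

There is one attempt and no reset: what is moved stays moved. The work goes in short steps, Python scripts to look and compute and a tool call to move; the robot and the scene stay as the last step left them, time stands still between calls to the robot, and variables do not carry over. Pictures are saved under pics/ and viewed, at most 16 in all, crops included, and the job is handed in when it is done.

Besides the shell and the picture viewer there is one more tool, called after "Call:" as name(argument=value, ...), one argument or row to a line, values as JSON. drive_tool: Moves the arm, as the interface text tells. Its arguments: {"type":"object","properties":{"steps":{"type":"array","items":{"type":"number"}},"grip_force":{"type":"number"}},"required":["steps"]}

```bash
mkdir -p pics; ls
python3 - <<'E'
from station import get_state, camera
import cv2
s=get_state();print({k:s[k] for k in('t','ee_pos','orientation','gripper_width')})
for n in('top','side'):
    c=camera(n);cv2.imwrite(f'pics/{n}0.png',cv2.resize(c['pixels'][:,:,::-1],(800,600),interpolation=cv2.INTER_CUBIC))
    print(n,c['K'],c['xyz'],c['orientation'])
E
```

```text
pics
{'t': 0.0, 'ee_pos': array([ 0.2071367 , -0.56235613,  0.2218178 ]), 'orientation': array([-3.13975368e+00, -1.79977644e-04,  3.52829961e-01]), 'gripper_width': 0.9979529221122697}
top [[373.94378853   0.         250.36321104]
 [  0.         373.94378853 195.70279247]
 [  0.           0.           1.        ]] [0.35130993 0.01187041 1.3114931 ] [-3.09047509 -0.01407239 -1.55762174]
side [[408.74743604   0.         253.79766232]
 [  0.         408.74743604 190.43207113]
 [  0.           0.           1.        ]] [ 0.63154811 -0.94311993  0.98059894] [-2.33006985 -0.00509538  0.2462766 ]
```

View pics/top0.png

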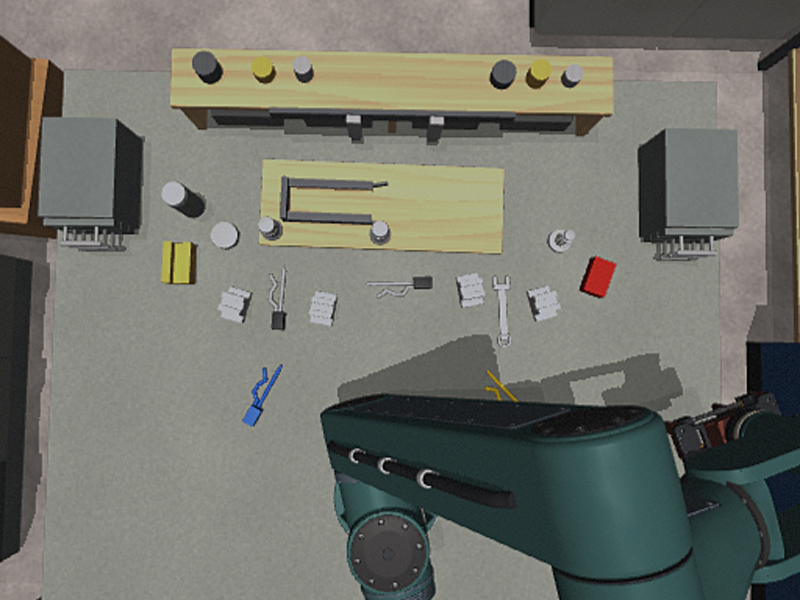

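View pics/side0.png

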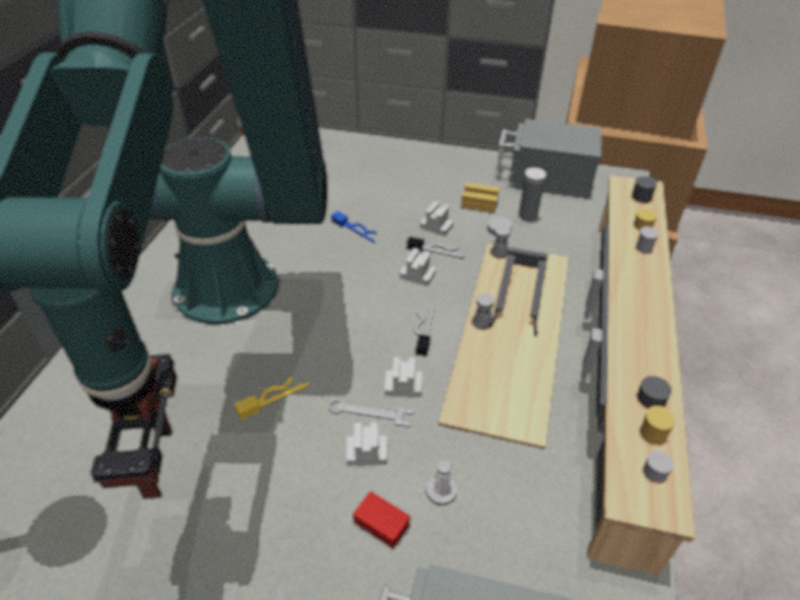

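Top view: four dies at about (235,303), (323,308), (470,290), (543,303). The clips' black blocks are at (278,320), leg up, and (422,282), leg left. The stop is at the left end of the rail and the run-in is on the right. Zooming in.

```bash
cat > h.py <<'E'
import numpy as np, cv2
from scipy.spatial.transform import Rotation as Ro
from station import get_state, camera
def ray(c,uv):
    uv=np.atleast_2d(uv).astype(float)
    d=np.c_[uv,np.ones(len(uv))]@np.linalg.inv(c['K']).T
    return d@Ro.from_euler('xyz',c['orientation']).as_matrix().T
def onz(c,uv,z):
    d=ray(c,uv);o=np.array(c['xyz']);return o+d*((z-o[2])/d[:,2])[:,None]
def proj(c,p):
    q=(np.atleast_2d(p)-c['xyz'])@Ro.from_euler('xyz',c['orientation']).as_matrix()@c['K'].T
    return q[:,:2]/q[:,2:]
def tri(c1,u1,c2,u2):
    A=0;b=0
    for c,u in((c1,u1),(c2,u2)):
        d=ray(c,u)[0];d/=np.linalg.norm(d);P=np.eye(3)-np.outer(d,d);A=A+P;b=b+P@c['xyz']
    return np.linalg.solve(A,b)
def go(x,y,z,yaw,at=None):
    "print shift(mm), turn(deg) from present (or at=(x,y,z,yaw)) to target; yaw of tool x axis, rad"
    s=get_state();p=s['ee_pos'];R=Ro.from_euler('xyz',s['orientation'])
    if at is not None: p=np.array(at[:3]);R=Ro.from_euler('xyz',[np.pi,0,at[3]])
    T=Ro.from_euler('xyz',[np.pi,0,yaw])
    print(np.round(R.inv().apply(np.array([x,y,z])-p)*1000,1),np.round((R.inv()*T).as_rotvec(degrees=True),1))
def crop(c,name,u0,u1,v0,v1,w=800):
    k=w/(u1-u0);cv2.imwrite('pics/'+name,cv2.resize(c['pixels'][v0:v1,u0:u1,::-1],None,fx=k,fy=k,interpolation=cv2.INTER_CUBIC))
E
python3 - <<'E'
from h import *
c=camera('top');s=camera('side')
np.save('top.npy',c,allow_pickle=True);np.save('side.npy',s,allow_pickle=True)
crop(c,'topc.png',96,400,96,264)
crop(s,'sidec.png',200,376,130,262)
E
```

```text
(no output)
```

View pics/topc.png

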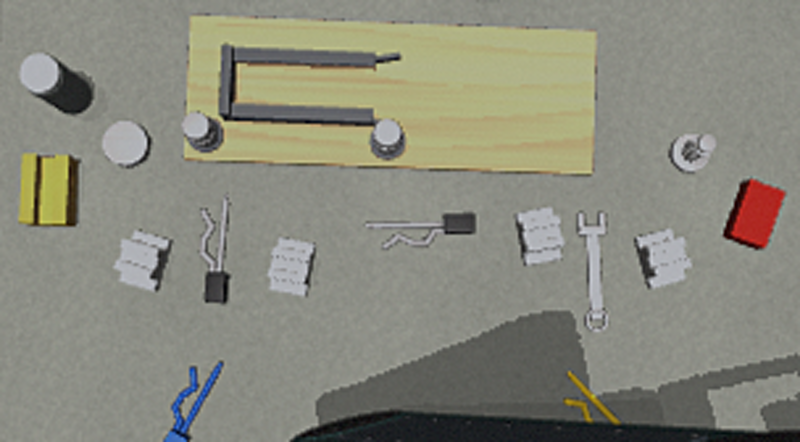

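View pics/sidec.png

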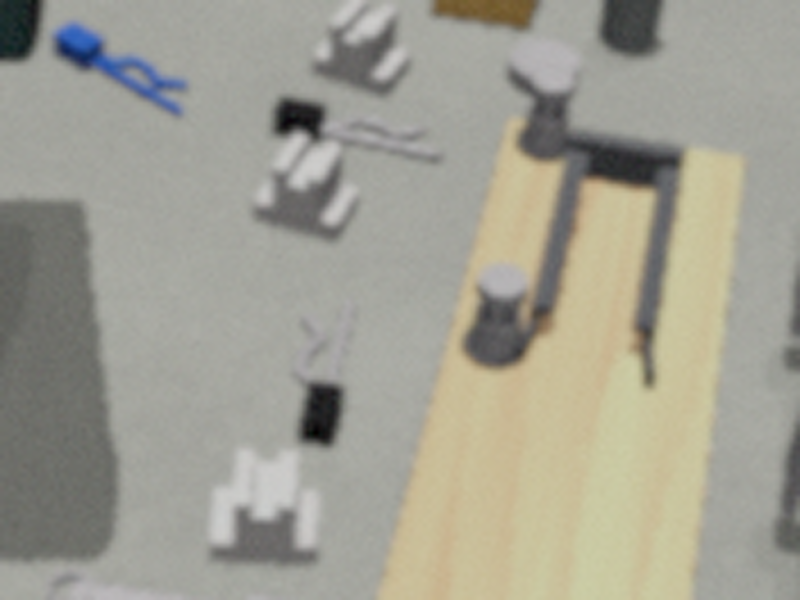

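Four dies have their 70 mm side roughly along world x. Clip A is in line with the rail; clip B's leg points to +y. Both bows are on the clip's own +y side, as needed. Measuring next.

```bash
cat >> h.py <<'E'
def dies(c,umin=100,umax=380,vmin=100,vmax=225):
    im=c['pixels'].astype(int);m=((im.min(2)>175)&(im.max(2)-im.min(2)<30)).astype(np.uint8)
    m=cv2.morphologyEx(m,cv2.MORPH_CLOSE,np.ones((3,3)))
    out=[];n,l,st,ce=cv2.connectedComponentsWithStats(m)
    big=cv2.resize(cv2.cvtColor(c['pixels'],cv2.COLOR_RGB2GRAY),None,fx=4,fy=4,interpolation=cv2.INTER_CUBIC)
    L=cv2.createLineSegmentDetector().detect(big)[0][:,0].reshape(-1,2,2)
    L=(L+.5)/4-.5
    for i in range(1,n):
        u,v,w,h,a=st[i]
        if not(150<a<700 and umin<u<umax and vmin<v<vmax): continue
        pts=np.argwhere(l==i)[:,::-1]
        W=onz(c,pts,.029)[:,:2];r=cv2.minAreaRect((W*1000).astype(np.float32))
        k=[q for q in L if u-2<q[:,0].mean()<u+w+2 and v-2<q[:,1].mean()<v+h+2 and np.hypot(*(q[0]-q[1]))>9]
        an=[]
        for q in k:
            p=onz(c,q,.03);d=p[1]-p[0];t=np.degrees(np.arctan2(d[1],d[0]))
            if abs(abs(t)-90)<45: an.append((t-90+90)%180-90)
        out.append((np.round(r[0],1),np.round(r[1],1),round(r[2],1),a,(u,v,w,h),np.round(np.sort(an),1)))
    return out
E
cat > m1.py <<'E'
from h import *
c=np.load('top.npy',allow_pickle=True).item();s=np.load('side.npy',allow_pickle=True).item()
for d in dies(c): print(*d)
im=c['pixels'].astype(int);hsv=cv2.cvtColor(c['pixels'],cv2.COLOR_RGB2HSV)
# board
m=((hsv[...,0]<35)&(hsv[...,1]>50)&(hsv[...,2]>120)).astype(np.uint8);m[:95]=0;m[170:]=0;m[:,:160]=0;m[:,330:]=0
m=cv2.morphologyEx(m,cv2.MORPH_CLOSE,np.ones((25,25)))
p=onz(c,np.argwhere(m)[:,::-1],.012)[:,:2]*1000
r=cv2.minAreaRect(p.astype(np.float32));print('board',r,np.round(cv2.boxPoints(r)))
# pin tops
for name,cam,b in(('stop',c,(164,136,182,154)),('mouth',c,(234,139,252,157))):
    g=cam['pixels'][b[1]:b[3],b[0]:b[2]].min(2)
    mm=(g>150);q=np.argwhere(mm)[:,::-1]
    print(name,mm.sum(),q.mean(0)+b[:2],onz(cam,q.mean(0)+b[:2],.08)*1000)
# black blocks
m=((im.max(2)<70)).astype(np.uint8)
n,l,st,ce=cv2.connectedComponentsWithStats(m)
for i in range(1,n):
    if 30<st[i][4]<300 and 150<st[i][0]<300 and 160<st[i][1]<225:
        w=onz(c,np.argwhere(l==i)[:,::-1],.02)[:,:2]*1000
        print('block',st[i],onz(c,ce[i],.018)*1000,cv2.minAreaRect(w.astype(np.float32)))
E
python3 m1.py
```

```text
[659.9 480.6] [45.4 44.6] 1.8 151 (np.int32(104), np.int32(117), np.int32(14), np.int32(14)) [-39.4]
[568.6 367.1] [53.9 50.9] 45.9 193 (np.int32(135), np.int32(142), np.int32(17), np.int32(16)) []
[ 456.9 -181.1] [66.7 50.4] 11.0 251 (np.int32(293), np.int32(175), np.int32(17), np.int32(21)) []
[ 411.1 -248.4] [148.7  31.3] 1.9 164 (np.int32(316), np.int32(177), np.int32(11), np.int32(44)) []
[ 430.7 -343.5] [67.1 55.7] 16.5 250 (np.int32(338), np.int32(183), np.int32(20), np.int32(22)) []
[418.  342.6] [54.9 65.7] 74.2 249 (np.int32(140), np.int32(184), np.int32(20), np.int32(22)) [-16.1]
[411.8 147.8] [48.8 65.6] 80.4 258 (np.int32(198), np.int32(187), np.int32(17), np.int32(21)) []
board ((643.89306640625, 18.663314819335938), (544.7896728515625, 194.49974060058594), 88.74108123779297) [[ 541. -252.]
 [ 735. -256.]
 [ 747.  289.]
 [ 553.  293.]]
stop 75 [169.65333333 143.05333333] [[585.40153931 264.95642847  80.        ]]
mouth 75 [242.76 145.88] [[579.78624242  22.79204106  80.        ]]
block [264 177  12   8  67] [[471.43523064 -73.96326198  18.        ]] ((471.34869384765625, -71.13304138183594), (24.365501403808594, 38.25355529785156), 0.8214150667190552)
block [153 189   8  17  41] [[409.50496306 318.30769747  18.        ]] ((409.9168701171875, 319.076904296875), (12.771318435668945, 57.59566879272461), 75.54903411865234)
block [174 199   9  12  87] [[383.55811978 244.76217462  18.        ]] ((383.8301086425781, 243.4659423828125), (38.08504104614258, 27.500106811523438), 1.2887295484542847)
```

```bash
cat >> h.py <<'E'
TH=-0.0228;O=np.array([.6458,.0213])
def rail(x,y):
    c,s=np.cos(TH),np.sin(TH);return O+np.array([c*x-s*y,s*x+c*y])
def inrail(p):
    c,s=np.cos(TH),np.sin(TH);d=np.array(p)[:2]-O;return np.array([c*d[0]+s*d[1],-s*d[0]+c*d[1]])
E
python3 - <<'E'
from h import *
go(.4307,-.3435,.13,np.radians(106.5))
for y in(-38,-93,-148,-203):print(rail(0,y/1000))
E
```

```text
[ 285.4 -128.3   92.3] [ -0.   -0.1 -86.3]
[ 0.64493368 -0.01669012]
[ 0.64367978 -0.07167583]
[ 0.64242589 -0.12666153]
[ 0.641172   -0.18164724]
```

Call:
drive_tool(
  steps=[1,285,-128,92,0,0,-56,1,285,-128,92,0,0,-56,1,285,-128,92,0,0,-56,1,285,-128,92,0,0,-56,1,285,-128,92,0,0,-56,1,285,-128,92,0,0,-56,1,285,-128,92,0,0,-56,1,285,-128,92,0,0,-56],
  grip_force=30,
)

```text
t: 0.87
ee_pos: [0.4318, -0.342, 0.1299]
orientation: [-3.141, -0.001, 1.337]
wrist_force: [0.6, 0.5, 0.7]
gripper_width: 0.999
grip_force: 0.0
```

Call:
drive_tool(
  steps=[1,0,0,0,0,0,-30,1,0,0,0,0,0,-30,1,0,0,0,0,0,-30,1,0,0,0,0,0,-30,1,0,0,0,0,0,-30,1,0,0,0,0,0,-30],
)

```text
t: 1.37
ee_pos: [0.4305, -0.3443, 0.1305]
orientation: [-3.141, -0.0, 1.852]
wrist_force: [-0.4, -0.9, 0.7]
gripper_width: 0.998
grip_force: 0.0
```

Run:
```python
from h import *
s=get_state();print(s['t'],s['ee_pos'],s['orientation'])
go(.4307,-.3435,.024,np.radians(106.5))
```

```text
1.3667 [ 0.43048217 -0.3443295   0.13054425] [-3.14147711e+00 -2.91067281e-04  1.85201528e+00]
[  0.7   0.5 106.5] [-0.  -0.  -0.4]
```

Call:
drive_tool(
  steps=[1,1,0,40,0,0,0,1,1,0,80,0,0,0,1,1,0,106,0,0,0,1,1,0,106,0,0,0,0,1,0,106,0,0,0,0,1,0,106,0,0,0,0,1,0,106,0,0,0,0,1,0,106,0,0,0],
)

```text
t: 2.03
ee_pos: [0.4314, -0.3447, 0.0266]
orientation: [3.14, 0.003, 1.853]
wrist_force: [-0.3, -0.1, 0.4]
gripper_width: 0.735
grip_force: 0.0
```

Call:
drive_tool(
  steps=[0,0,0,0,0,0,0,0,0,0,0,0,0,0,0,0,0,0,0,0,0,0,0,0,-30,0,0,0,0,0,0,-60,0,0,0,0,0,0,-80,0,0,0,0,0,0,-80,0,0,0],
)

```text
t: 2.62
ee_pos: [0.4322, -0.3454, 0.1084]
orientation: [3.138, 0.006, 1.854]
wrist_force: [0.1, -1.3, -3.8]
gripper_width: 0.452
grip_force: 30.0
```

Run:
```python
from h import *
s=get_state();print(s['gripper_width']*88)
go(*rail(0,-.203),.1,np.pi/2+TH)
```

```text
39.75921655044577
[ 98.9 246.4   8.6] [ 0.2  0.3 17.5]
```

Call:
drive_tool(
  steps=[0,99,246,8,0,0,17.5,0,99,246,8,0,0,17.5,0,99,246,8,0,0,17.5,0,99,246,8,0,0,17.5,0,99,246,8,0,0,17.5,0,99,246,8,0,0,17.5,0,99,246,8,0,0,17.5,0,99,246,8,0,0,17.5],
)

```text
t: 3.28
ee_pos: [0.6421, -0.1758, 0.0947]
orientation: [3.141, -0.002, 1.552]
wrist_force: [1.6, -0.8, -2.8]
gripper_width: 0.455
grip_force: 30.0
```

Call:
drive_tool(
  steps=[0,0,0,0,0,0,0,0,0,0,30,0,0,0,0,0,0,50,0,0,0,0,0,0,60,0,0,0,0,0,0,60,0,0,0,0,0,0,60,0,0,0],
)

```text
t: 3.78
ee_pos: [0.6388, -0.1816, 0.0375]
orientation: [3.14, 0.001, 1.547]
wrist_force: [0.8, -1.2, 4.9]
gripper_width: 0.454
grip_force: 30.0
```

Run:
```python
from h import *
s=get_state();print(s['ee_pos'],s['orientation'],s['wrist_force'])
go(*rail(0,-.203),.038,np.pi/2+TH)
c=camera('side');crop(c,'s1.png',200,420,200,365)
```

```text
[ 0.63880169 -0.18160866  0.03745305] [3.13977936e+00 1.33958028e-03 1.54712241e+00] [ 0.84614164 -1.23387142  4.86320492]
[ 0.   2.4 -0.5] [ 0.1  0.1 -0.1]
```

View pics/s1.png

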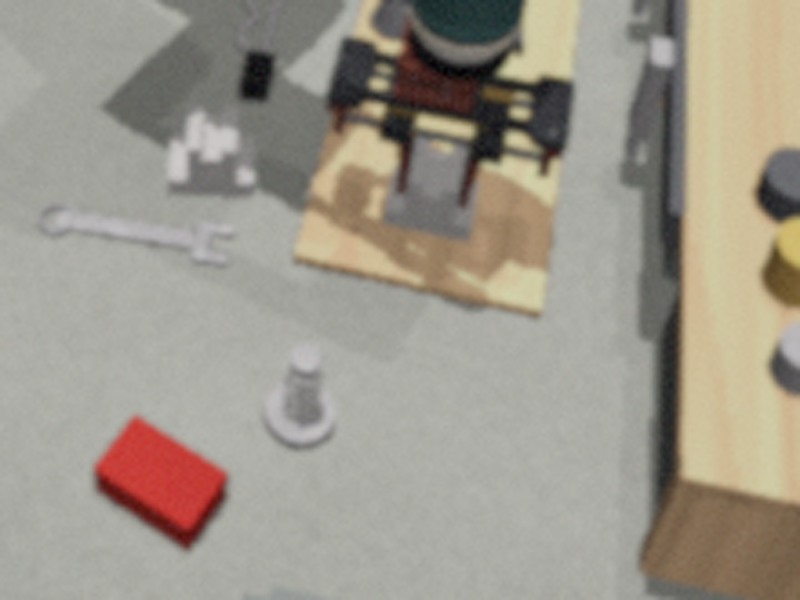

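Call:
drive_tool(
  steps=[1,0,0,-1,0,0,0,1,0,0,-1,0,0,0,1,0,0,-1,0,0,0,1,0,0,-1,0,0,0,1,0,0,-25,0,0,0,1,0,0,-50,0,0,0,1,0,0,-70,0,0,0,1,0,0,-70,0,0,0],
)

```text
t: 4.5
ee_pos: [0.6414, -0.1807, 0.1107]
orientation: [3.135, 0.002, 1.548]
wrist_force: [0.0, 0.1, 0.5]
gripper_width: 0.992
grip_force: 0.0
```

Call:
drive_tool(
  steps=[1,-4,-182,0,0,0,-12.4,1,-4,-182,0,0,0,-12.4,1,-4,-182,0,0,0,-12.4,1,-4,-182,0,0,0,-12.4,1,-4,-182,0,0,0,-12.4,1,-4,-182,0,0,0,-12.4,1,-4,-182,0,0,0,-12.4,1,-4,-182,0,0,0,-12.4],
)

```text
t: 5.17
ee_pos: [0.4583, -0.1802, 0.1066]
orientation: [3.14, 0.001, 1.765]
wrist_force: [0.1, -0.4, 0.1]
gripper_width: 1.002
grip_force: 0.0
```

Run:
```python
from h import *
s=get_state();print(s['t'],s['ee_pos'],s['orientation'])
go(.4569,-.1811,.024,np.radians(101))
c=camera('top')
for d in dies(c): print(*d[:3])
```

```text
5.1667 [ 0.45827902 -0.18019869  0.10662826] [3.14015878e+00 8.77765908e-04 1.76454014e+00]
[-0.5 -1.6 82.6] [0.1 0.1 0.1]
[660.  480.6] [45.6 44.6] 1.8
[ 651.7 -185.2] [42.1 48.7] 0.9
[568.7 367.2] [54.1 50.9] 45.9
[417.9 343.3] [56.8 67.1] 74.8
[412.2 148.3] [49.9 66.2] 80.4
```

Call:
drive_tool(
  steps=[1,0,-1,40,0,0,0,1,0,-1,70,0,0,0,1,0,-1,82,0,0,0,1,0,-1,82,0,0,0,0,0,-1,82,0,0,0,0,0,-1,82,0,0,0,0,0,-1,82,0,0,0,0,0,-1,82,0,0,0],
)

```text
t: 5.88
ee_pos: [0.457, -0.1804, 0.0257]
orientation: [3.14, 0.002, 1.765]
wrist_force: [0.1, 0.2, 0.1]
gripper_width: 0.738
grip_force: 0.0
```

Call:
drive_tool(
  steps=[0,0,0,0,0,0,0,0,0,0,0,0,0,0,0,0,0,0,0,0,0,0,0,0,0,0,0,0,0,0,0,0,0,0,0,0,0,0,-30,0,0,0,0,0,0,-75,0,0,0,0,0,0,-75,0,0,0],
)

```text
t: 6.55
ee_pos: [0.4584, -0.1812, 0.1042]
orientation: [3.136, 0.004, 1.765]
wrist_force: [1.6, -1.2, -3.4]
gripper_width: 0.451
grip_force: 30.0
```

Run:
```python
from h import *
s=get_state();print(s['t'],s['ee_pos'],s['gripper_width']*88,s['grip_force'])
go(*rail(.001,-.148),.105,np.pi/2+TH)
```

```text
6.55 [ 0.45839777 -0.18124636  0.10415822] 39.72297053385677 29.998256117105484
[1.780e+01 1.921e+02 1.000e-01] [ 0.3  0.2 12.4]
```

Call:
drive_tool(
  steps=[0,18,192,0,0,0,12.4,0,18,192,0,0,0,12.4,0,18,192,0,0,0,12.4,0,18,192,0,0,0,12.4,0,18,192,0,0,0,12.4,0,18,192,0,0,0,12.4,0,18,192,0,0,0,12.4],
)

```text
t: 7.13
ee_pos: [0.6411, -0.1243, 0.098]
orientation: [-3.14, -0.0, 1.55]
wrist_force: [-0.8, 0.3, -3.7]
gripper_width: 0.458
grip_force: 30.0
```

Call:
drive_tool(
  steps=[0,0,1,0,0,0,0,0,0,1,30,0,0,0,0,0,1,55,0,0,0,0,0,1,66,0,0,0,0,0,1,66,0,0,0,0,0,1,66,0,0,0],
)

```text
t: 7.63
ee_pos: [0.6399, -0.1255, 0.0332]
orientation: [-3.139, -0.001, 1.547]
wrist_force: [0.1, -0.1, -4.3]
gripper_width: 0.456
grip_force: 30.0
```

Call:
drive_tool(
  steps=[1,0,0,-1,0,0,0,1,0,0,-1,0,0,0,1,0,0,-1,0,0,0,1,0,0,-1,0,0,0,1,0,0,-25,0,0,0,1,0,0,-50,0,0,0,1,0,0,-75,0,0,0,1,0,0,-75,0,0,0],
)

```text
t: 8.3
ee_pos: [0.6453, -0.1261, 0.1141]
orientation: [3.133, 0.002, 1.548]
wrist_force: [1.1, -0.4, 0.1]
gripper_width: 0.992
grip_force: 0.0
```

Call:
drive_tool(
  steps=[1,270,-237,0,0,0,8.3,1,270,-237,0,0,0,8.3,1,270,-237,0,0,0,8.3,1,270,-237,0,0,0,8.3,1,270,-237,0,0,0,8.3,1,270,-237,0,0,0,8.3,1,270,-237,0,0,0,8.3,1,270,-237,0,0,0,8.3],
)

```text
t: 8.97
ee_pos: [0.4259, 0.1313, 0.1086]
orientation: [3.141, -0.0, 1.403]
wrist_force: [0.2, 0.7, 0.7]
gripper_width: 1.001
grip_force: 0.0
```

Run:
```python
from h import *
s=get_state();print(s['t'],s['ee_pos'],s['orientation'])
go(.412,.148,.024,np.radians(80.4))
c=camera('top')
for d in dies(c): print(*d[:3])
```

```text
8.9667 [0.42590505 0.13132318 0.10859362] [ 3.14138793e+00 -2.75665035e-04  1.40293213e+00]
[ 14.1 -16.5  84.6] [ 0. -0. -0.]
```

Call:
drive_tool(
  steps=[1,14,-16,0,0,0,0,1,14,-16,0,0,0,0,1,14,-16,20,0,0,0,1,14,-16,20,0,0,0],
)

```text
t: 9.35
ee_pos: [0.4133, 0.1463, 0.0872]
orientation: [-3.14, 0.001, 1.404]
wrist_force: [0.3, -0.4, -0.7]
gripper_width: 0.999
grip_force: 0.0
```

Run:
```python
from h import *
go(.412,.148,.024,np.radians(80.4))
c=camera('top')
for d in dies(c): print(*d[:3])
crop(c,'t2.png',96,400,76,264)
```

```text
[ 1.5 -1.5 63.2] [-0.1  0.   0.1]
```

View pics/t2.png

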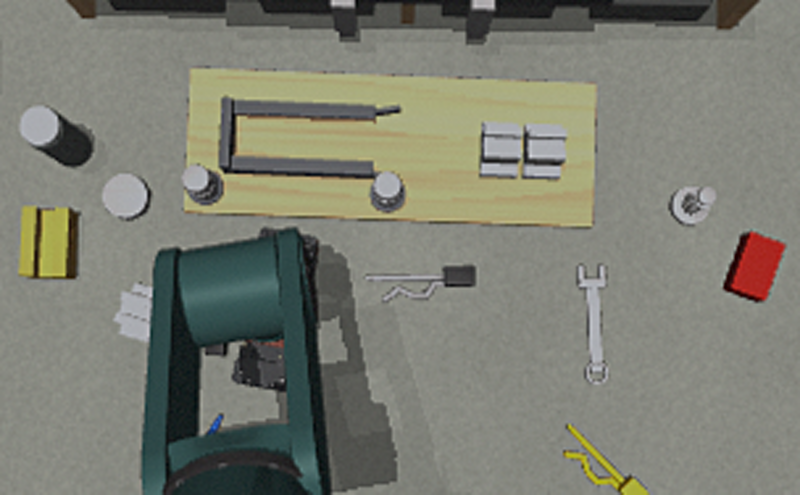

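The top view shows two dies square and evenly spaced on the run-in, at (500,150) and (545,150). Next is die 2.

Call:
drive_tool(
  steps=[1,1,-1,35,0,0,0,1,1,-1,62,0,0,0,1,1,-1,62,0,0,0,0,1,-1,62,0,0,0,0,1,-1,62,0,0,0,0,1,-1,62,0,0,0,0,1,-1,62,0,0,0,0,1,-1,62,0,0,0],
)

```text
t: 10.07
ee_pos: [0.4142, 0.148, 0.0278]
orientation: [3.139, -0.001, 1.403]
wrist_force: [-0.6, 0.7, 0.1]
gripper_width: 0.665
grip_force: 0.0
```

Call:
drive_tool(
  steps=[0,0,0,0,0,0,0,0,0,0,0,0,0,0,0,0,0,0,0,0,0,0,0,0,0,0,0,0,0,0,0,-30,0,0,0,0,0,0,-75,0,0,0,0,0,0,-75,0,0,0],
)

```text
t: 10.65
ee_pos: [0.4161, 0.1485, 0.106]
orientation: [3.135, -0.003, 1.404]
wrist_force: [1.4, 0.4, -3.1]
gripper_width: 0.457
grip_force: 30.0
```

Run:
```python
from h import *
s=get_state();print(s['t'],s['ee_pos'],s['gripper_width']*88,s['grip_force'])
go(*rail(.001,-.093),.11,np.pi/2+TH)
```

```text
10.65 [0.41611062 0.14852301 0.10600368] 40.20478580295562 29.99983102083206
[-179.1  262.    -2.8] [ 0.4 -0.1 -8.3]
```

Call:
drive_tool(
  steps=[0,0,0,-30,0,0,0,0,-45,66,-30,0,0,-8.3,0,-80,118,-30,0,0,-8.3,0,-179,262,-30,0,0,-8.3,0,-179,262,-30,0,0,-8.3,0,-179,262,-30,0,0,-8.3,0,-179,262,-30,0,0,-8.3,0,-179,262,-30,0,0,-8.3],
)

```text
t: 11.32
ee_pos: [0.6212, -0.0537, 0.1302]
orientation: [-3.14, -0.001, 1.548]
wrist_force: [0.6, 0.0, -3.3]
gripper_width: 0.456
grip_force: 30.0
```

Run:
```python
from h import *
s=get_state();print(s['t'],s['ee_pos'],s['gripper_width']*88,s['grip_force'])
go(*rail(.001,-.093),.0375,np.pi/2+TH)
```

```text
11.3167 [ 0.62120776 -0.05367261  0.13017962] 40.134411470223895 30.00032365322113
[-17.5  24.   92.6] [-0.1 -0.   0. ]
```

Call:
drive_tool(
  steps=[0,-17,23,0,0,0,0,0,-17,23,0,0,0,0,0,-17,23,30,0,0,0,0,-17,23,60,0,0,0,0,-17,23,70,0,0,0,0,-17,23,70,0,0,0],
)

```text
t: 11.82
ee_pos: [0.6394, -0.0685, 0.0575]
orientation: [-3.133, -0.002, 1.548]
wrist_force: [0.3, 0.7, -3.0]
gripper_width: 0.455
grip_force: 30.0
```

Run:
```python
from h import *
s=get_state();print(s['t'],s['ee_pos'],s['gripper_width']*88,s['grip_force'])
go(*rail(.001,-.093),.0375,np.pi/2+TH)
```

```text
11.8167 [ 0.63943064 -0.06853275  0.05748694] 40.01097921590728 29.999886006116867
[-3.1  5.5 19.9] [-0.5 -0.1  0. ]
```

Call:
drive_tool(
  steps=[0,-3,5,10,0,0,0,0,-3,5,20,0,0,0,0,-3,5,20,0,0,0,0,-3,5,20,0,0,0],
)

```text
t: 12.15
ee_pos: [0.6485, -0.0727, 0.0418]
orientation: [3.142, -0.0, 1.548]
wrist_force: [0.5, -0.2, -3.3]
gripper_width: 0.455
grip_force: 30.0
```

Call:
drive_tool(
  steps=[1,0,0,-1,0,0,0,1,0,0,-1,0,0,0,1,0,0,-1,0,0,0,1,0,0,-1,0,0,0,1,0,0,-30,0,0,0,1,0,0,-60,0,0,0,1,0,0,-90,0,0,0,1,0,0,-90,0,0,0],
)

```text
t: 12.82
ee_pos: [0.6527, -0.0736, 0.1384]
orientation: [3.131, 0.002, 1.548]
wrist_force: [1.1, -1.4, -0.1]
gripper_width: 0.991
grip_force: 0.0
```

Run:
```python
from h import *
s=get_state();print(s['t'],s['ee_pos'],s['gripper_width']*88,s['grip_force'])
go(.418,.343,.11,np.radians(74.5))
c=camera('top')
for d in dies(c): print(*d[:3])
```

```text
12.8167 [ 0.65268033 -0.07358293  0.13844831] 87.23619731282659 0.0
[ 411.3 -244.2   25. ] [ 0.6  0.  14.2]
[661.6 480.6] [49.  44.6] 1.8
[571.3 366.4] [52. 55.] 0.9
[ 411.1 -248.4] [148.6  31.6] 1.7
```

Call:
drive_tool(
  steps=[1,411,-244,25,0,0,14.2,1,411,-244,25,0,0,14.2,1,411,-244,25,0,0,14.2,1,411,-244,25,0,0,14.2,1,411,-244,25,0,0,14.2,1,411,-244,25,0,0,14.2,1,411,-244,25,0,0,14.2,1,411,-244,25,0,0,14.2],
)

```text
t: 13.53
ee_pos: [0.4829, 0.2184, 0.1134]
orientation: [-3.14, 0.001, 1.3]
wrist_force: [1.4, 0.4, 0.0]
gripper_width: 1.001
grip_force: 0.0
```

Run:
```python
from h import *
s=get_state();print(s['ee_pos'],s['dq'])
go(.418,.343,.11,np.radians(74.5))
```

```text
[0.48289012 0.21844253 0.11336412] [ 0.91564565 -0.03809119  0.14734754  0.00094524 -0.12571585  0.90824828]
[102.7 -95.8   3.4] [-0.1  0.  -0. ]
```

Call:
drive_tool(
  steps=[1,92,-86,3,0,0,0,1,92,-86,3,0,0,0,1,92,-86,3,0,0,0,1,92,-86,3,0,0,0,1,92,-86,3,0,0,0,1,92,-86,3,0,0,0,1,92,-86,3,0,0,0],
)

```text
t: 14.12
ee_pos: [0.427, 0.3277, 0.1109]
orientation: [-3.141, 0.001, 1.3]
wrist_force: [0.3, -0.7, 0.4]
gripper_width: 1.0
grip_force: 0.0
```

Run:
```python
from h import *
s=get_state();print(s['ee_pos'],abs(s['dq']).max())
go(.418,.343,.024,np.radians(74.5))
```

```text
[0.42696018 0.3276775  0.11088015] 0.016180823063776932
[ 12.4 -12.7  86.9] [-0.  0. -0.]
```

Call:
drive_tool(
  steps=[1,12,-12,0,0,0,0,1,12,-12,40,0,0,0,1,12,-12,70,0,0,0,1,12,-12,87,0,0,0,1,12,-12,87,0,0,0,0,12,-12,87,0,0,0,0,12,-12,87,0,0,0,0,12,-12,87,0,0,0],
)

```text
t: 14.78
ee_pos: [0.4198, 0.3438, 0.0257]
orientation: [3.14, -0.002, 1.299]
wrist_force: [-0.3, -0.1, 0.2]
gripper_width: 0.813
grip_force: 0.0
```

Call:
drive_tool(
  steps=[0,0,0,0,0,0,0,0,0,0,0,0,0,0,0,0,0,0,0,0,0,0,0,0,0,0,0,0,0,0,0,0,0,0,0,0,0,0,0,0,0,0,0,0,0,0,0,0,0],
)

```text
t: 15.37
ee_pos: [0.4183, 0.3438, 0.0246]
orientation: [3.141, -0.0, 1.301]
wrist_force: [-1.8, -0.9, 5.0]
gripper_width: 0.457
grip_force: 30.0
```

Call:
drive_tool(
  steps=[0,0,0,-40,0,0,0,0,0,0,-80,0,0,0,0,0,0,-110,0,0,0,0,0,0,-110,0,0,0],
)

```text
t: 15.7
ee_pos: [0.4216, 0.3459, 0.1397]
orientation: [3.135, -0.007, 1.301]
wrist_force: [0.4, 1.3, -1.9]
gripper_width: 0.45
grip_force: 30.0
```

Run:
```python
from h import *
s=get_state();print(s['t'],s['ee_pos'],s['gripper_width']*88,s['grip_force'])
go(*rail(0,-.038),.135,np.pi/2+TH)
```

```text
15.7 [0.42161717 0.34589326 0.13970393] 39.59278968325986 29.999896734952927
[-289.9  311.9    4.6] [  0.4  -0.4 -14.2]
```

Call:
drive_tool(
  steps=[0,-210,226,0,0,0,-14.2,0,-210,226,0,0,0,-14.2,0,-210,226,0,0,0,-14.2,0,-210,226,0,0,0,-14.2,0,-210,226,0,0,0,-14.2,0,-210,226,0,0,0,-14.2,0,-210,226,0,0,0,-14.2,0,-210,226,0,0,0,-14.2],
)

```text
t: 16.37
ee_pos: [0.5814, 0.0771, 0.1329]
orientation: [-3.141, 0.001, 1.547]
wrist_force: [-0.4, 0.7, -2.3]
gripper_width: 0.453
grip_force: 30.0
```

Call:
drive_tool(
  steps=[0,-99,64,0,0,0,0,0,-99,64,0,0,0,0,0,-99,64,0,0,0,0,0,-99,64,0,0,0,0,0,-99,64,0,0,0,0,0,-99,64,0,0,0,0,0,-99,64,0,0,0,0],
)

```text
t: 16.95
ee_pos: [0.6402, -0.0183, 0.1331]
orientation: [-3.139, -0.001, 1.549]
wrist_force: [0.2, 1.0, -2.9]
gripper_width: 0.452
grip_force: 30.0
```

Run:
```python
from h import *
s=get_state();print(s['t'],s['ee_pos'],s['gripper_width']*88,s['grip_force'])
go(*rail(0,-.038),.037,np.pi/2+TH)
c=camera('side');crop(c,'s3.png',250,410,160,280)
```

```text
16.95 [ 0.64015376 -0.01830587  0.13312341] 39.81096408305937 29.999902546405792
[ 1.6  5.  96.1] [-0.2 -0.   0.1]
```

View pics/s3.png

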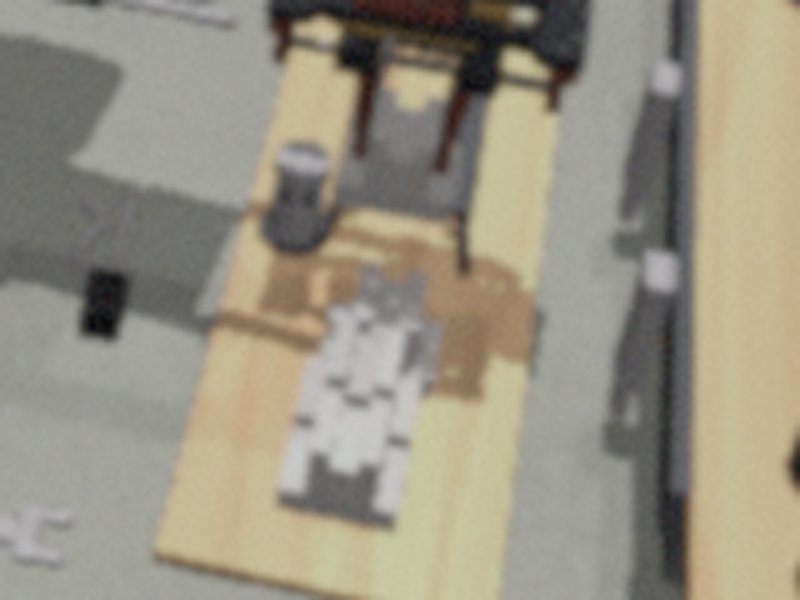

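The side view shows the three placed dies in a straight row, from (335,500) to (390,280), with the fourth held upright above its place. Lowering and releasing it.

Call:
drive_tool(
  steps=[0,1,4,40,0,0,0,0,1,4,75,0,0,0,0,1,4,90,0,0,0,0,1,4,95,0,0,0,0,1,4,96,0,0,0,0,1,4,96,0,0,0,0,1,4,96,0,0,0],
)

```text
t: 17.58
ee_pos: [0.6464, -0.0179, 0.0392]
orientation: [3.14, 0.0, 1.549]
wrist_force: [0.9, -0.4, -1.9]
gripper_width: 0.455
grip_force: 30.0
```

Call:
drive_tool(
  steps=[1,0,0,-1,0,0,0,1,0,0,-1,0,0,0,1,0,0,-1,0,0,0,1,0,0,-1,0,0,0,1,0,0,-30,0,0,0,1,0,0,-60,0,0,0,1,0,0,-90,0,0,0,1,0,0,-90,0,0,0],
)

```text
t: 18.25
ee_pos: [0.65, -0.0192, 0.1347]
orientation: [3.131, 0.001, 1.548]
wrist_force: [1.4, 0.0, 0.2]
gripper_width: 0.993
grip_force: 0.0
```

Run:
```python
from h import *
s=get_state();print(s['t'],s['ee_pos'],s['wrist_force'])
go(*rail(0.002,-.26),.13,np.pi/2+TH)
```

```text
18.25 [ 0.65002879 -0.0191576   0.13469579] [1.40216183 0.01669004 0.21426168]
[-219.6   -3.3    4.9] [0.6 0.1 0. ]
```

Call:
drive_tool(
  steps=[0.3,-220,-4,5,0,0,0,0.3,-220,-4,5,0,0,0,0.3,-220,-4,5,0,0,0,0.3,-220,-4,5,0,0,0,0.3,-220,-4,5,0,0,0,0.3,-220,-4,5,0,0,0,0.3,-220,-4,5,0,0,0,0.3,-220,-4,5,0,0,0],
)

```text
t: 18.92
ee_pos: [0.6364, -0.2385, 0.1227]
orientation: [-3.141, -0.001, 1.546]
wrist_force: [0.2, 0.5, -0.3]
gripper_width: 0.433
grip_force: 0.0
```

Run:
```python
from h import *
s=get_state();print(s['t'],s['ee_pos'],s['gripper_width']*88)
go(*rail(0.0,-.26),.024,np.pi/2+TH)
c=camera('top');crop(c,'t4.png',150,330,90,225)
```

```text
18.9167 [ 0.63638642 -0.23847391  0.1227026 ] 38.09467731744106
[-0.2  3.6 98.7] [-0.  -0.1 -0.1]
```

View pics/t4.png

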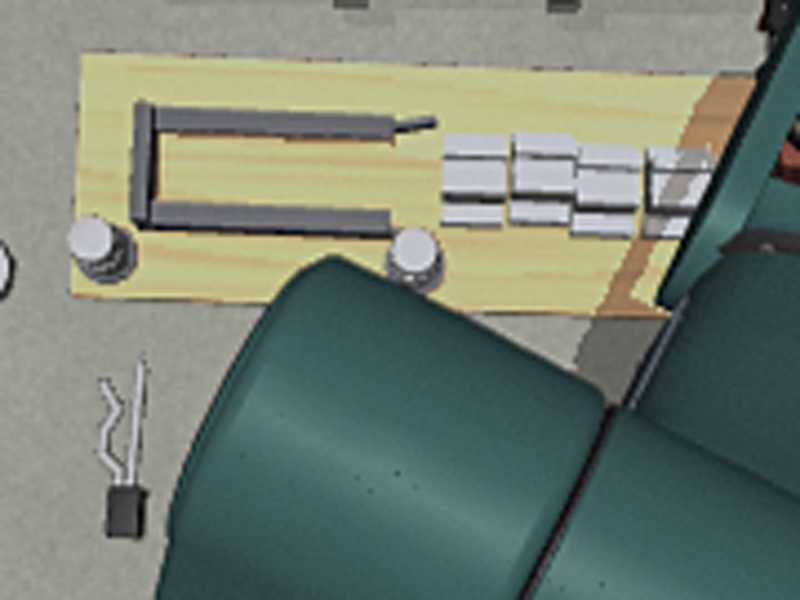

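Call:
drive_tool(
  steps=[0.3,0,4,40,0,0,0,0.3,0,4,75,0,0,0,0.3,0,4,98,0,0,0,0.3,0,4,98,0,0,0,0.3,0,4,98,0,0,0],
)

```text
t: 19.38
ee_pos: [0.6399, -0.2359, 0.0242]
orientation: [-3.138, -0.002, 1.55]
wrist_force: [0.3, -0.2, 0.3]
gripper_width: 0.3
grip_force: 0.0
```

Call:
drive_tool(
  steps=[0.3,5,0,0,0,0,0,0.3,10,0,0,0,0,0,0.3,15,0,0,0,0,0,0.3,21,0,0,0,0,0,0.3,27,0,0,0,0,0,0.3,33,0,0,0,0,0,0.3,39,0,0,0,0,0,0.3,45,0,0,0,0,0],
)

```text
t: 20.05
ee_pos: [0.643, -0.1951, 0.0264]
orientation: [3.139, 0.003, 1.549]
wrist_force: [0.1, -7.8, 3.5]
gripper_width: 0.299
grip_force: 3.8
```

Run:
```python
from h import *
s=get_state();print(s['t'],inrail(s['ee_pos']),s['ee_pos'][2],s['wrist_force'],s['gripper_width']*88)
go(*rail(0,0),.024,np.pi/2+TH)
```

```text
20.05 [ 0.0021396  -0.21638466] 0.02642064368603902 [ 0.10198324 -7.79621872  3.45944454] 26.290939938105765
[216.4  -1.9   1.7] [0.1 0.2 0.1]
```

Call:
drive_tool(
  steps=[0.3,7,-1,0,0,0,0,0.3,14,-1,0,0,0,0,0.3,21,-2,0,0,0,0,0.3,28,-2,0,0,0,0,0.3,35,-2,0,0,0,0,0.3,42,-2,0,0,0,0,0.3,49,-2,0,0,0,0,0.3,56,-2,0,0,0,0],
)

```text
t: 20.72
ee_pos: [0.6424, -0.1391, 0.0264]
orientation: [3.139, 0.003, 1.549]
wrist_force: [0.1, -7.2, 3.0]
gripper_width: 0.303
grip_force: 3.8
```

Run:
```python
from h import *
s=get_state();print(s['t'],inrail(s['ee_pos']),s['ee_pos'][2],s['wrist_force'],s['gripper_width']*88)
c=camera('side');crop(c,'s5.png',270,390,150,240)
```

```text
20.7167 [ 0.00025168 -0.16044482] 0.02638817794797441 [ 0.12193379 -7.19923785  3.03837781] 26.63407405994099
```

View pics/s5.png

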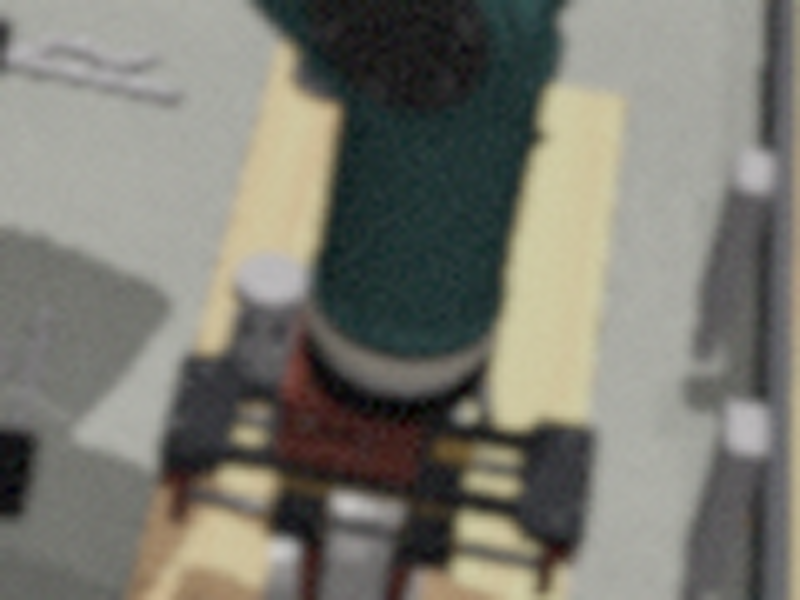

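Call:
drive_tool(
  steps=[0.3,7,0,0,0,0,0,0.3,14,0,0,0,0,0,0.3,21,0,0,0,0,0,0.3,28,0,0,0,0,0,0.3,35,0,0,0,0,0,0.3,42,0,0,0,0,0,0.3,49,0,0,0,0,0,0.3,56,0,0,0,0,0],
)

```text
t: 21.43
ee_pos: [0.6434, -0.083, 0.0262]
orientation: [3.139, 0.003, 1.549]
wrist_force: [0.1, -8.7, 5.6]
gripper_width: 0.3
grip_force: 4.1
```

Call:
drive_tool(
  steps=[0.3,7,0,0,0,0,0,0.3,14,0,0,0,0,0,0.3,21,0,0,0,0,0,0.3,28,0,0,0,0,0,0.3,35,0,0,0,0,0,0.3,42,0,0,0,0,0,0.3,49,0,0,0,0,0,0.3,56,0,0,0,0,0],
)

```text
t: 22.1
ee_pos: [0.6461, -0.0274, 0.0264]
orientation: [3.137, 0.003, 1.548]
wrist_force: [3.2, -8.6, 2.3]
gripper_width: 0.302
grip_force: 4.6
```

Run:
```python
from h import *
s=get_state();print(s['t'],inrail(s['ee_pos']),s['ee_pos'][2],s['wrist_force'],s['moment'])
go(*rail(0,0),.024,np.pi/2+TH)
```

```text
22.1 [ 0.00138117 -0.04868678] 0.026366360658038882 [ 3.24949865 -8.57695955  2.34042309] [-1.40200191 -0.56557756 -0.08061275]
[48.7 -1.4  2.2] [0.3 0.2 0. ]
```

Call:
drive_tool(
  steps=[0.3,6,0,0,0,0,0,0.3,12,0,0,0,0,0,0.3,18,0,0,0,0,0,0.3,24,0,0,0,0,0,0.3,30,0,0,0,0,0,0.3,34,0,0,0,0,0,0.3,38,0,0,0,0,0,0.3,41,0,0,0,0,0],
)

```text
t: 22.77
ee_pos: [0.6472, 0.0139, 0.0264]
orientation: [3.137, 0.003, 1.549]
wrist_force: [4.7, -9.5, 2.3]
gripper_width: 0.299
grip_force: 4.4
```

Call:
drive_tool(
  steps=[0.3,2,0,0,0,0,0,0.3,3,0,0,0,0,0,0.3,4,0,0,0,0,0,0.3,5,0,0,0,0,0,0.3,6,0,0,0,0,0],
)

```text
t: 23.18
ee_pos: [0.6473, 0.0196, 0.0264]
orientation: [3.137, 0.003, 1.549]
wrist_force: [3.6, -8.8, 3.6]
gripper_width: 0.302
grip_force: 4.6
```

Run:
```python
from h import *
s=get_state();print(s['t'],inrail(s['ee_pos']),s['ee_pos'][2],s['wrist_force'],s['moment'])
```

```text
23.1833 [ 0.00154047 -0.0016947 ] 0.026371957259351694 [ 3.63704377 -8.83403719  3.58967338] [-1.38223938 -0.66625606  0.0018364 ]
```

Call:
drive_tool(
  steps=[0.3,1,0,0,0,0,0,0.3,2,0,0,0,0,0,0.3,3,0,0,0,0,0,0.3,3,0,0,0,0,0],
)

```text
t: 23.52
ee_pos: [0.6473, 0.0228, 0.0264]
orientation: [3.137, 0.002, 1.549]
wrist_force: [2.8, -7.8, 2.1]
gripper_width: 0.3
grip_force: 3.9
```

Call:
drive_tool(
  steps=[0.3,0.5,0,0,0,0,0,0.3,1,0,0,0,0,0,0.3,1,0,0,0,0,0],
)

```text
t: 23.77
ee_pos: [0.6474, 0.0235, 0.0264]
orientation: [3.137, 0.003, 1.549]
wrist_force: [3.9, -9.3, 2.6]
gripper_width: 0.298
grip_force: 4.3
```

Call:
drive_tool(
  steps=[0.3,0.5,0,0,0,0,0,0.3,1,0,0,0,0,0,0.3,1,0,0,0,0,0],
)

```text
t: 24.02
ee_pos: [0.6474, 0.0235, 0.0264]
orientation: [3.137, 0.004, 1.549]
wrist_force: [4.0, -12.1, 2.9]
gripper_width: 0.297
grip_force: 6.2
```

Call:
drive_tool(
  steps=[0.3,1,0,0,0,0,0,0.3,2,0,0,0,0,0,0.3,3,0,0,0,0,0,0.3,3,0,0,0,0,0],
)

```text
t: 24.35
ee_pos: [0.6474, 0.0236, 0.0265]
orientation: [3.137, 0.008, 1.55]
wrist_force: [2.1, -24.2, 2.8]
gripper_width: 0.304
grip_force: 11.8
```

Call:
drive_tool(
  steps=[0.3,-8,0,0,0,0,0,0.3,-12,0,0,0,0,0,0.3,-12,0,-40,0,0,0,0.3,-12,0,-80,0,0,0,0.3,-12,0,-110,0,0,0,0.3,-12,0,-110,0,0,0],
)

```text
t: 24.85
ee_pos: [0.6485, 0.0181, 0.1419]
orientation: [3.132, -0.001, 1.548]
wrist_force: [1.1, -0.8, 0.5]
gripper_width: 0.299
grip_force: 0.0
```

Run:
```python
from h import *
c=camera('top');crop(c,'t6.png',150,330,90,225)
s=get_state();print(s['t'],s['ee_pos'])
go(.38,-.25,.15,np.pi/2)
```

```text
24.9 [0.64693333 0.01814287 0.13898054]
[-274.  -260.8  -12.9] [ 0.4 -0.  -1.3]
```

Call:
drive_tool(
  steps=[0.7,-372,-189,0,0,0,0,0.7,-372,-189,0,0,0,0,0.7,-372,-189,0,0,0,0,0.7,-372,-189,0,0,0,0,0.7,-372,-189,0,0,0,0,0.7,-372,-189,0,0,0,0,0.7,-372,-189,0,0,0,0,0.7,-372,-189,0,0,0,0],
)

```text
t: 25.57
ee_pos: [0.4847, -0.2762, 0.1337]
orientation: [-3.139, -0.003, 1.549]
wrist_force: [0.5, -1.1, -0.0]
gripper_width: 0.694
grip_force: 0.0
```

```bash
python3 - <<'E'
from h import *
c=camera('top');crop(c,'t7.png',150,300,105,217)
np.save('top.npy',c,allow_pickle=True)
E
python3 m1.py | grep -v '^\['
```

```text
0.8  1.   1. ]
board ((643.828857421875, 18.705047607421875), (544.7091674804688, 194.6299285888672), 88.74101257324219) [[ 541. -251.]
 [ 735. -256.]
 [ 747.  289.]
 [ 553.  293.]]
stop 79 [169.46835443 143.21518987] [[584.8513772  265.55404973  80.        ]]
mouth 80 [242.575 145.675] [[580.46257125  23.41573478  80.        ]]
block [264 177  12   8  49] [[471.67208491 -73.9682001   18.        ]] ((471.34814453125, -71.12515258789062), (24.36455535888672, 38.23776626586914), 0.8214150667190552)
block [174 199   9  12  77] [[383.78240271 245.20357301  18.        ]] ((383.8301086425781, 243.4659423828125), (38.08504104614258, 27.500106811523438), 1.2887295484542847)
```

View pics/t7.png

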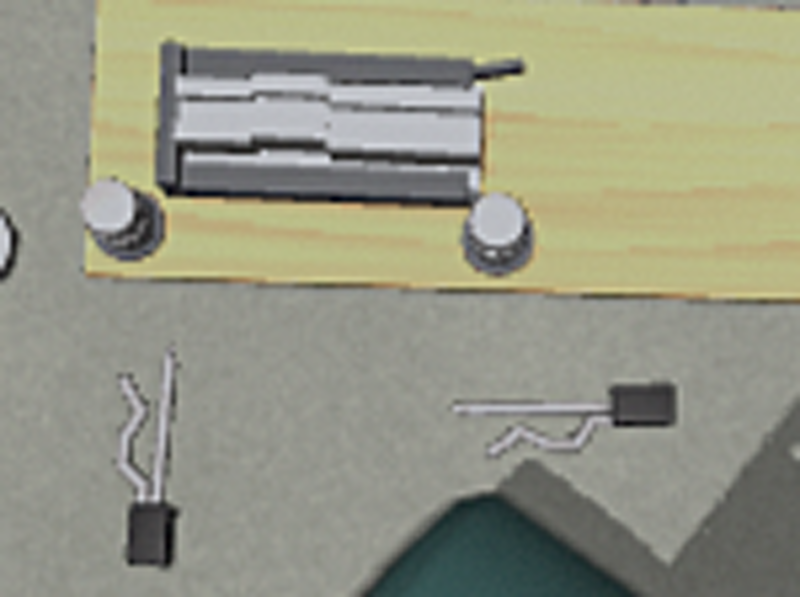

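All four dies are in the rail, closed up against the stop, and both clips are undisturbed (blocks at (150,533) and (643,405) in the crop). Now the clip legs.

```bash
cat > legs.py <<'E'
from h import *
import sys
c=camera('top')
g=cv2.cvtColor(c['pixels'],cv2.COLOR_RGB2GRAY).astype(float)
def leg(ends,vert):
    # sub-pixel line: intensity-weighted centre across leg
    P=[]
    (ua,va),(ub,vb)=ends
    for k in np.linspace(0.15,0.9,14):
        u,v=ua+k*(ub-ua),va+k*(vb-va)
        if vert: r=np.arange(round(u)-2,round(u)+3);w=g[round(v),r]-np.median(g[round(v),r[0]-1:r[-1]+2]);w=w.clip(0);P.append(((w*r).sum()/w.sum(),round(v)))
        else: r=np.arange(round(v)-2,round(v)+3);w=g[r,round(u)]-np.median(g[r[0]-1:r[-1]+2,round(u)]);w=w.clip(0);P.append((round(u),(w*r).sum()/w.sum()))
    W=onz(c,P,.0045)[:,:2];vx,vy,x0,y0=cv2.fitLine((W*1000).astype(np.float32),cv2.DIST_HUBER,0,.01,.01).ravel()
    n=onz(c,ends[1],.0045)[0,:2]*1000;d=np.array([vx,vy]);d*=np.sign(d@(n-[x0,y0]))
    n=np.array([x0,y0])+d*(d@(n-[x0,y0]))
    print('nose',n,'dir',np.degrees(np.arctan2(d[1],d[0])),'origin',n-125*d)
k=150/800
leg([(150+155*k,105+500*k),(150+170*k,105+352*k)],True)
leg([(150+610*k,105+408*k),(150+455*k,105+408*k)],False)
E
python3 legs.py
python3 - <<'E'
from h import *
s=get_state();print(s['ee_pos'])
E
```

```text
nose [501.81185566 236.51830005] dir -4.4953156 origin [377.19638477 246.3154993 ]
nose [469.40492187  47.77068738] dir 90.10187 origin [469.62718201 -77.22911425]
[ 0.48369771 -0.2800148   0.13380287]
```

Run:
```python
from h import *
go(.4705,-.074,.07,np.pi/2)
```

```text
[205.5 -18.7  63.9] [-0.1 -0.  -1.6]
```

Call:
drive_tool(
  steps=[0.7,206,-19,64,0,0,-1.6,0.7,206,-19,64,0,0,-1.6,0.7,206,-19,64,0,0,-1.6,0.7,206,-19,64,0,0,-1.6,0.7,206,-19,64,0,0,-1.6,0.7,206,-19,64,0,0,-1.6,0.7,206,-19,64,0,0,-1.6,0.7,206,-19,64,0,0,-1.6],
  grip_force=40,
)

```text
t: 26.33
ee_pos: [0.4723, -0.069, 0.0707]
orientation: [-3.14, -0.0, 1.579]
wrist_force: [0.1, -0.4, 0.4]
gripper_width: 0.695
grip_force: 0.0
```

Run:
```python
from h import *
go(.4705,-.074,.0045,np.pi/2)
```

```text
[-5.1 -1.7 66.2] [-0.1 -0.   0.5]
```

Call:
drive_tool(
  steps=[0.7,-5,-2,40,0,0,0.5,0.7,-5,-2,60,0,0,0.5,0.7,-5,-2,65,0,0,0.5,0.7,-5,-2,65,0,0,0.5,0.7,-5,-2,65,0,0,0.5],
)

```text
t: 26.75
ee_pos: [0.4713, -0.0759, 0.0067]
orientation: [3.141, 0.0, 1.566]
wrist_force: [-0.6, -0.3, -1.1]
gripper_width: 0.701
grip_force: 0.0
```

Run:
```python
from h import *
s=get_state();print(s['ee_pos'],s['wrist_force'])
go(.4705,-.074,.0045,np.pi/2)
```

```text
[ 0.47129976 -0.07588333  0.00671349] [-0.57362416 -0.344823   -1.12142976]
[ 1.9 -0.8  2.2] [ 0.   0.  -0.3]
```

Call:
drive_tool(
  steps=[0.7,2,0,2,0,0,0,0.7,2,0,2,0,0,0,0,2,0,2,0,0,0,0,2,0,2,0,0,0,0,2,0,2,0,0,0,0,2,0,2,0,0,0,0,2,0,2,0,0,0,0,2,0,2,0,0,0],
)

```text
t: 27.42
ee_pos: [0.4707, -0.0729, 0.0043]
orientation: [3.141, -0.0, 1.568]
wrist_force: [-0.0, -0.3, 2.7]
gripper_width: 0.293
grip_force: 39.9
```

Call:
drive_tool(
  steps=[0,0,0,0,0,0,0,0,0,0,0,0,0,0,0,0,0,0,0,0,0,0,0,0,0,0,0,0],
)

```text
t: 27.75
ee_pos: [0.4708, -0.0729, 0.0044]
orientation: [3.141, -0.0, 1.568]
wrist_force: [-0.6, 1.0, 2.9]
gripper_width: 0.293
grip_force: 39.9
```

Run:
```python
from h import *
s=get_state();print(s['ee_pos'],s['orientation'],s['wrist_force'],s['gripper_width']*88,s['grip_force'])
```

```text
[ 0.47077567 -0.07288494  0.0043599 ] [ 3.14135611e+00 -5.76207552e-05  1.56756238e+00] [-0.60646433  1.03495595  2.92007481] 25.798031094844223 39.91145968437195
```

Call:
drive_tool(
  steps=[0,0,0,-40,0,0,0,0,0,0,-80,0,0,0,0,0,0,-95,0,0,0,0,99,-46,-95,0,0,28,0,99,-46,-95,0,0,28,0,99,-46,-95,0,0,28,0,99,-46,-95,0,0,28],
)

```text
t: 28.33
ee_pos: [0.4199, 0.03, 0.0987]
orientation: [-3.136, 0.001, 1.085]
wrist_force: [-1.4, 0.3, -0.4]
gripper_width: 0.296
grip_force: 39.9
```

Call:
drive_tool(
  steps=[0,0,0,0,0,0,57,0,0,0,0,0,0,57,0,0,0,0,0,0,57,0,0,0,0,0,0,57,0,0,0,0,0,0,57,0,0,0,0,0,0,57,0,0,0,0,0,0,57,0,0,0,0,0,0,57],
)

```text
t: 29.0
ee_pos: [0.4244, 0.0263, 0.099]
orientation: [-3.141, 0.001, 0.088]
wrist_force: [0.3, 0.1, -1.6]
gripper_width: 0.292
grip_force: 39.9
```

Run:
```python
from h import *
s=get_state();print(s['t'],s['ee_pos'],s['orientation'])
go(*rail(-.226,0),.055,TH)
```

```text
29.0 [0.42441775 0.0263019  0.09898722] [-3.14134928e+00  9.61321541e-04  8.81840159e-02]
[-4.5 -0.5 44. ] [-0.   0.1  6.4]
```

Call:
drive_tool(
  steps=[0,-4,0,20,0,0,6.4,0,-4,0,44,0,0,6.4,0,-4,0,44,0,0,6.4,0,-4,0,44,0,0,6.4,0,-4,0,44,0,0,6.4],
)

```text
t: 29.42
ee_pos: [0.421, 0.0259, 0.0557]
orientation: [-3.141, 0.0, -0.017]
wrist_force: [-1.0, -0.3, -0.4]
gripper_width: 0.291
grip_force: 39.9
```

Run:
```python
from h import *
s=get_state();print(s['t'],s['ee_pos'],s['orientation'],s['wrist_force'])
go(*rail(-.226,0),.055,TH)
c=camera('side');crop(c,'s8.png',240,360,150,240)
c=camera('top');crop(c,'t8.png',180,300,120,210)
np.save('top.npy',c,allow_pickle=True)
```

```text
29.4167 [0.42103625 0.0258808  0.0556605 ] [-3.14148301e+00  4.08329847e-04 -1.67947715e-02] [-0.9819017  -0.34064885 -0.43504499]
[-1.2 -0.6  0.7] [-0.   0.   0.3]
```

View pics/s8.png

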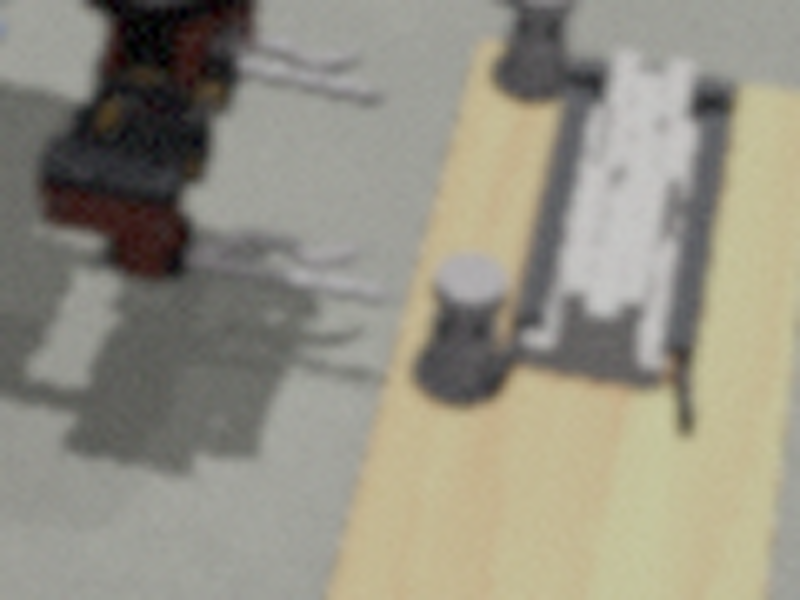

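View pics/t8.png

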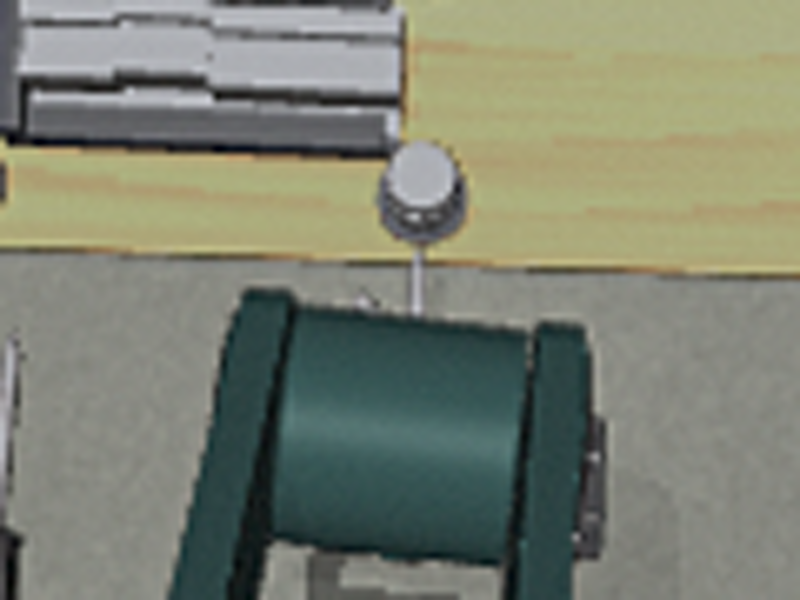

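The side view shows the clip level with its nose just in front of the mouth pin at (385,295). The top view shows the leg at col 417 and the pin top at col 422. Measuring that sideways offset before pushing.

Run:
```python
from h import *
c=np.load('top.npy',allow_pickle=True).item()
g=cv2.cvtColor(c['pixels'],cv2.COLOR_RGB2GRAY).astype(float)
for v in range(156,168):
    r=np.arange(240,247);w=(g[v,r]-np.median(g[v,234:252])).clip(0)
    if w.sum()>20: u=(w*r).sum()/w.sum(); print(v,round(u,2),inrail(onz(c,(u,v),.055)[0])*1000)
b=(234,139,252,157);m=(c['pixels'][b[1]:b[3],b[0]:b[2]].min(2)>150);m[:,:3]=0
q=np.argwhere(m)[:,::-1].mean(0)+b[:2];print(q,inrail(onz(c,q,.08)[0])*1000)
s=camera('side');print(proj(s,[[*rail(-.101,0),.055],[*rail(-.084,0),.055]]), 'expected nose/hole in side; px in crop:',(proj(s,[[*rail(-.101,0),.055],[*rail(-.084,0),.055]])-[240,150]+.5)/.15)
```

```text
159 242.21 [-106.15837069    0.51805421]
160 242.4 [-109.53365172   -0.24357755]
161 242.0 [-112.98330509    0.97382447]
162 242.06 [-116.37354884    0.65473275]
163 242.0 [-119.77751762    0.72152726]
164 242.0 [-123.1732239     0.59543065]
165 242.0 [-126.56799737    0.46936867]
166 241.89 [-129.97527819    0.69853553]
167 244.92 [-132.98259091   -9.6281306 ]
[242.6025641  145.62820513] [-65.20864088   0.54000239]
[[298.82726743 194.09951317]
 [303.97338549 195.08323388]] expected nose/hole in side; px in crop: [[395.51511621 297.33008777]
 [429.82256996 303.88822587]]
```

Call:
drive_tool(
  steps=[0,6,0,0.5,0,0,0.3,0,12,0,0.5,0,0,0.3,0,18,0,0.5,0,0,0.3,0,23,0,0.5,0,0,0.3,0,28,0,0.5,0,0,0.3,0,33,0,0.5,0,0,0.3,0,38,0,0.5,0,0,0.3],
)

```text
t: 30.15
ee_pos: [0.4595, 0.0252, 0.0547]
orientation: [-3.141, 0.0, -0.023]
wrist_force: [-0.5, 0.6, -0.7]
gripper_width: 0.293
grip_force: 39.9
```

Call:
drive_tool(
  steps=[0,0,0,0,0,0,0,0,0,0,0,0,0,0],
)

```text
t: 30.32
ee_pos: [0.4592, 0.0252, 0.0547]
orientation: [-3.141, 0.0, -0.023]
wrist_force: [0.4, -0.6, -0.5]
gripper_width: 0.295
grip_force: 39.9
```

Run:
```python
from h import *
s=get_state();print(s['t'],inrail(s['ee_pos']),s['ee_pos'][2],s['orientation'],s['wrist_force'],s['moment'])
```

```text
30.3167 [-0.1866707  -0.00032193] 0.05465809258779847 [-3.14147276e+00  1.94861442e-04 -2.25278800e-02] [ 0.35007788 -0.63607071 -0.46626245] [ 0.00158659  0.05667897 -0.00078856]
```

Call:
drive_tool(
  steps=[0,6,0,0,0,0,0,0,12,0,0,0,0,0,0,18,0,0,0,0,0,0,24,0,0,0,0,0,0,30,0,0,0,0,0,0,36,0,0,0,0,0,0,42,0,0,0,0,0,0,48,0,0,0,0,0],
)

```text
t: 30.98
ee_pos: [0.5066, 0.0248, 0.0544]
orientation: [-3.141, 0.002, -0.022]
wrist_force: [0.3, 3.9, -0.6]
gripper_width: 0.293
grip_force: 39.9
```

Call:
drive_tool(
  steps=[0,4,0,0,0,0,0,0,8,0,0,0,0,0,0,12,0,0,0,0,0,0,12,0,0,0,0,0,0,12,0,0,0,0,0],
)

```text
t: 31.4
ee_pos: [0.5195, 0.0235, 0.0549]
orientation: [3.141, -0.001, -0.023]
wrist_force: [0.1, -0.0, -1.3]
gripper_width: 0.292
grip_force: 39.9
```

Run:
```python
from h import *
s=get_state();print(s['t'],inrail(s['ee_pos']),s['ee_pos'][2],s['orientation'],s['wrist_force'],s['moment'])
c=camera('side');crop(c,'s9.png',250,350,150,225)
```

```text
31.4 [-0.12633857 -0.00071326] 0.05485886670175541 [ 3.14123710e+00 -6.32985321e-04 -2.28018170e-02] [ 0.07933819 -0.01818983 -1.27814502] [0.02048252 0.03011057 0.00484776]
```

View pics/s9.png

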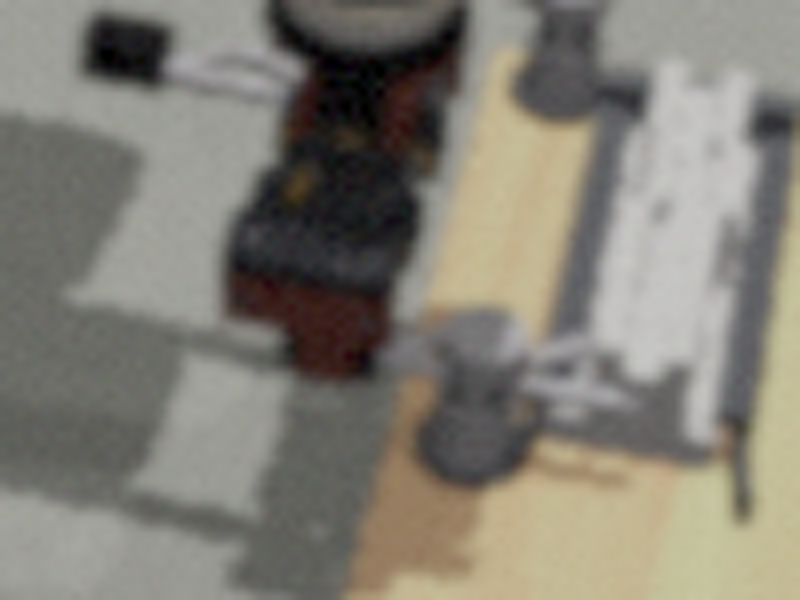

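The side view shows the leg through the mouth pin with its nose at (635,398), and the bow past the pin. Checking the depth from the nose.

Run:
```python
from h import *
c=camera('side');print(inrail(onz(c,(329,199.2),.055)[0])*1000)
```

```text
[-2.90122924  3.04874513]
```

Call:
drive_tool(
  steps=[0,2,0,0,0,0,0,0,2,0,0,0,0,0,0.6,2,0,0,0,0,0,0.6,2,0,0,0,0,0,0.6,2,0,0,0,0,0,0.6,2,0,0,0,0,0,0.6,2,0,-15,0,0,0,0.6,2,0,-30,0,0,0],
)

```text
t: 32.17
ee_pos: [0.52, 0.0239, 0.0844]
orientation: [-3.141, 0.002, -0.023]
wrist_force: [-0.7, -1.3, 0.2]
gripper_width: 0.595
grip_force: 0.0
```

Call:
drive_tool(
  steps=[0.7,0,0,-30,0,0,0,0.7,0,0,-60,0,0,0,0.7,0,0,-60,0,0,0],
)

```text
t: 32.42
ee_pos: [0.5247, 0.0236, 0.1499]
orientation: [3.141, -0.009, -0.023]
wrist_force: [1.4, -0.5, 0.5]
gripper_width: 0.701
grip_force: 0.0
```

Run:
```python
from h import *
s=get_state();print(s['t'],s['ee_pos'],s['wrist_force'])
go(.3825,.2455,.08,np.radians(-4.5))
c=camera('side');cv2.imwrite('pics/s10.png',c['pixels'][:,:,::-1])
```

```text
32.4167 [0.52470014 0.02356765 0.14985054] [ 1.36791177 -0.54420405  0.5076269 ]
[-147.8 -218.7   68.4] [ 0.  -0.5  3.2]
```

Call:
drive_tool(
  steps=[0.7,-148,-219,40,0,0,3.2,0.7,-148,-219,40,0,0,3.2,0.7,-148,-219,40,0,0,3.2,0.7,-148,-219,40,0,0,3.2,0.7,-148,-219,40,0,0,3.2,0.7,-148,-219,40,0,0,3.2,0.7,-148,-219,40,0,0,3.2,0.7,-148,-219,40,0,0,3.2],
)

```text
t: 33.13
ee_pos: [0.3741, 0.2478, 0.1032]
orientation: [3.14, 0.004, -0.074]
wrist_force: [-0.2, 0.1, 0.2]
gripper_width: 0.7
grip_force: 0.0
```

Run:
```python
from h import *
go(.3825,.2455,.0045,np.radians(-4.5))
c=camera('top')
im=c['pixels'].astype(int);m=((im.max(2)<70)).astype(np.uint8)
n,l,st,ce=cv2.connectedComponentsWithStats(m)
for i in range(1,n):
    if 30<st[i][4]<300 and 150<st[i][0]<300 and 160<st[i][1]<225: print(st[i],onz(c,ce[i],.018)*1000)
c2=camera('side')
m=(c2['pixels'].max(2)<60).astype(np.uint8);m[:140]=0;m[240:]=0;m[:,:240]=0;m[:,330:]=0
n,l,st,ce=cv2.connectedComponentsWithStats(m)
for i in range(1,n):
    if st[i][4]>15: print('side',st[i],onz(c2,ce[i],.014)*1000,onz(c2,ce[i],.065)*1000)
print('expect',proj(c2,[.3825,.2455,.014]))
```

```text
[ 9.   1.6 98.7] [0.1 0.2 0.2]
side [260 152  11   9  80] [[383.51206162 240.41648478  14.        ]] [[396.59901839 177.97036101  65.        ]]
side [287 190  10   7  63] [[514.84167956  64.47709382  14.        ]] [[520.99938136  11.31394001  65.        ]]
expect [[265.25293684 154.97943602]]
```

Call:
drive_tool(
  steps=[0.7,8,1,40,0,0,0,0.7,8,1,75,0,0,0,0.7,8,1,97,0,0,0,0.7,8,1,97,0,0,0,0.7,8,1,97,0,0,0,0.7,8,1,97,0,0,0],
)

```text
t: 33.73
ee_pos: [0.387, 0.244, 0.0086]
orientation: [-3.141, -0.001, -0.08]
wrist_force: [0.1, 0.7, 0.6]
gripper_width: 0.697
grip_force: 0.0
```

Run:
```python
from h import *
go(.3825,.2455,.0045,np.radians(-4.5))
```

```text
[-4.6 -1.1  4. ] [-0.  -0.  -0.1]
```

Call:
drive_tool(
  steps=[0.7,-4,-1,3,0,0,0,0.7,-4,-1,3,0,0,0,0,-4,-1,3,0,0,0,0,-4,-1,3,0,0,0,0,-4,-1,3,0,0,0,0,-4,-1,3,0,0,0,0,-4,-1,3,0,0,0,0,-4,-1,3,0,0,0],
)

```text
t: 34.4
ee_pos: [0.382, 0.2459, 0.0049]
orientation: [-3.141, -0.0, -0.078]
wrist_force: [0.4, -0.4, 2.0]
gripper_width: 0.291
grip_force: 40.0
```

Call:
drive_tool(
  steps=[0,0,0,0,0,0,0,0,0,0,0,0,0,0,0,0,0,0,0,0,0,0,0,0,0,0,0,0],
)

```text
t: 34.73
ee_pos: [0.382, 0.2459, 0.0049]
orientation: [-3.141, -0.0, -0.078]
wrist_force: [-0.1, 1.2, 2.8]
gripper_width: 0.293
grip_force: 40.0
```

Call:
drive_tool(
  steps=[0,0,0,-40,0,0,0,0,0,0,-52,0,0,0,0,0,0,-52,0,0,0,0,0,0,-52,0,0,0,0,0,0,-52,0,0,0],
)

```text
t: 35.15
ee_pos: [0.3813, 0.2455, 0.0561]
orientation: [3.141, 0.001, -0.079]
wrist_force: [0.4, -0.1, -0.5]
gripper_width: 0.294
grip_force: 40.0
```

Run:
```python
from h import *
s=get_state();print(s['t'],s['ee_pos'])
go(*rail(-.227,.242),.055,TH)
```

```text
35.15 [0.38126107 0.24546566 0.0560852 ]
[ 41.2 -26.3   1. ] [ 0.   0.1 -3.2]
```

Call:
drive_tool(
  steps=[0,20,-26,0.5,0,0,-3.2,0,41,-26,0.5,0,0,-3.2,0,41,-26,0.5,0,0,-3.2,0,41,-26,0.5,0,0,-3.2,0,41,-26,0.5,0,0,-3.2,0,41,-26,0.5,0,0,-3.2],
)

```text
t: 35.65
ee_pos: [0.4228, 0.2676, 0.0554]
orientation: [3.14, 0.003, -0.023]
wrist_force: [-0.5, 0.2, -1.0]
gripper_width: 0.291
grip_force: 40.0
```

Run:
```python
from h import *
s=get_state();print(inrail(s['ee_pos']),s['ee_pos'][2])
go(*rail(-.227,.242),.055,TH)
c=camera('top')
g=cv2.cvtColor(c['pixels'],cv2.COLOR_RGB2GRAY).astype(float)
e=proj(c,[*rail(-.12,.242),.055])[0];print(e)
for v in range(154,170):
    r=np.arange(round(e[0])-4,round(e[0])+5);w=(g[v,r]-np.median(g[v,r[0]-3:r[-1]+4])-8).clip(0)
    if w.sum()>20: u=(w*r).sum()/w.sum(); print(v,round(u,2),np.round(inrail(onz(c,(u,v),.055)[0])*1000,1))
b=(160,134,180,154);m=(c['pixels'][b[1]:b[3],b[0]:b[2]].min(2)>150)
q=np.argwhere(m)[:,::-1].mean(0)+b[:2];print(m.sum(),q,inrail(onz(c,q,.08)[0])*1000)
crop(c,'t11.png',150,210,130,175)
```

```text
[-0.22854428  0.24119996] 0.05539651312477187
[ 1.5 -0.8  0.4] [ 0.1  0.2 -0. ]
[170.45637481 160.36676916]
156 172.77 [-104.9  234.9]
159 170.87 [-115.3  240.8]
160 170.73 [-118.7  241.1]
161 170.67 [-122.1  241.2]
163 169.98 [-129.   243.2]
164 170.17 [-132.3  242.4]
165 170.08 [-135.7  242.5]
166 170.29 [-139.1  241.7]
167 170.0 [-142.5  242.5]
168 168.32 [-146.1  248. ]
169 169.32 [-149.4  244.4]
75 [169.65333333 143.05333333] [-65.93764786 242.21613444]
```

View pics/t11.png

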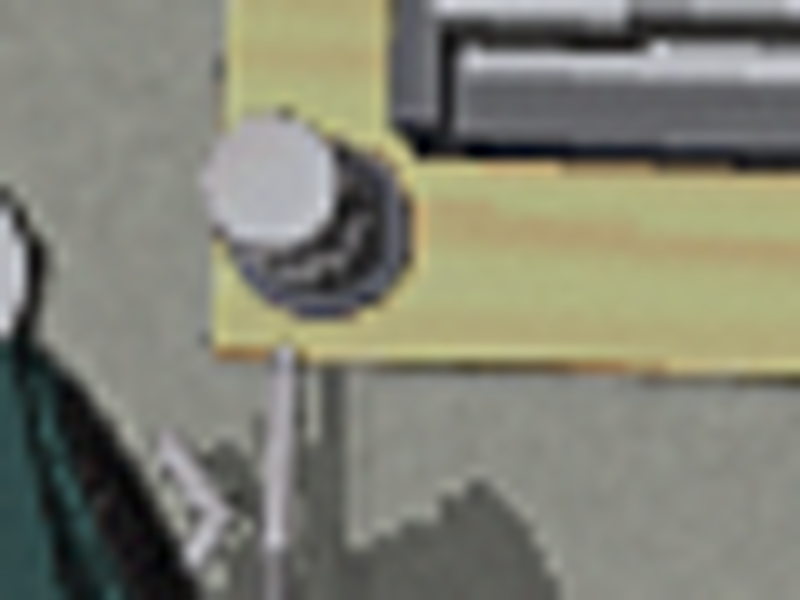

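The leg points at the stop pin: leg at y ≈ 241–242.5, pin at y 242.2 in the rail frame. Inserting.

Call:
drive_tool(
  steps=[0,6,-1,0.4,0,0,0,0,12,-1,0.4,0,0,0,0,18,-1,0.4,0,0,0,0,23,-1,0.4,0,0,0,0,28,-1,0.4,0,0,0,0,33,-1,0.4,0,0,0,0,38,-1,0.4,0,0,0,0,38,-1,0.4,0,0,0],
)

```text
t: 36.37
ee_pos: [0.4644, 0.2688, 0.056]
orientation: [-3.141, -0.001, -0.023]
wrist_force: [0.4, -0.3, -1.7]
gripper_width: 0.29
grip_force: 40.0
```

Run:
```python
from h import *
s=get_state();print(s['t'],inrail(s['ee_pos']),s['ee_pos'][2],s['orientation'],s['wrist_force'],s['moment'])
```

```text
36.3667 [-0.18696143  0.24330039] 0.05602313456064837 [-3.14101405e+00 -1.35144368e-03 -2.29824943e-02] [ 0.43506708 -0.26856257 -1.65020797] [-0.03102194  0.02598305 -0.02972848]
```

Call:
drive_tool(
  steps=[0,6,1,0.5,0,0,0,0,12,1,0.5,0,0,0,0,18,1,0.5,0,0,0,0,24,1,0.5,0,0,0,0,30,1,0.5,0,0,0,0,36,1,0.5,0,0,0,0,42,1,0.5,0,0,0,0,48,1,0.5,0,0,0],
)

```text
t: 37.03
ee_pos: [0.5111, 0.2673, 0.0553]
orientation: [-3.141, 0.0, -0.022]
wrist_force: [-0.0, 4.2, -1.6]
gripper_width: 0.294
grip_force: 40.0
```

Call:
drive_tool(
  steps=[0,4,0,0,0,0,0,0,8,0,0,0,0,0,0,13,0,0,0,0,0,0,13,0,0,0,0,0,0,13,0,0,0,0,0],
)

```text
t: 37.45
ee_pos: [0.524, 0.2658, 0.0553]
orientation: [3.141, 0.0, -0.023]
wrist_force: [-0.0, -0.2, -0.7]
gripper_width: 0.292
grip_force: 40.0
```

Run:
```python
from h import *
s=get_state();print(s['t'],inrail(s['ee_pos']),s['ee_pos'][2],s['orientation'],s['wrist_force'],s['moment'])
```

```text
37.45 [-0.1272966   0.24167119] 0.05530680414495398 [ 3.14118234e+00  1.46033511e-04 -2.30818836e-02] [-0.00586457 -0.2024904  -0.67619843] [-0.00938065  0.08093178 -0.00245787]
```

Call:
drive_tool(
  steps=[0,2,0,0,0,0,0,0,4,0,0,0,0,0,0,4,0,0,0,0,0,0.6,4,0,0,0,0,0,0.6,4,0,0,0,0,0,0.6,4,0,0,0,0,0,0.6,4,0,0,0,0,0,0.6,4,0,-20,0,0,0],
)

```text
t: 38.12
ee_pos: [0.5252, 0.2652, 0.0726]
orientation: [3.139, 0.006, -0.023]
wrist_force: [0.0, 0.3, 0.3]
gripper_width: 0.59
grip_force: 0.0
```

Call:
drive_tool(
  steps=[0.6,0,0,-40,0,0,0,0.6,0,0,-80,0,0,0,0.6,-100,0,-110,0,0,0,0.6,-100,0,-150,0,0,0,0.6,-100,0,-150,0,0,0,0.6,-100,0,-150,0,0,0],
)

```text
t: 38.62
ee_pos: [0.4248, 0.2692, 0.2301]
orientation: [-3.139, -0.003, -0.021]
wrist_force: [-0.1, -0.2, 0.4]
gripper_width: 0.603
grip_force: 0.0
```

Run:
```python
from h import *
s=get_state();print(s['t'],s['ee_pos'])
a=camera('top')['pixels'][105:217,150:290];c=camera('side');b=c['pixels'][125:230,260:360]
A=cv2.resize(a,(520,416),interpolation=cv2.INTER_CUBIC)
cv2.imwrite('pics/t12.png',A[:,:,::-1]);crop(c,'s12.png',260,365,130,208)
```

```text
38.6167 [0.42482242 0.26919853 0.23012356]
```

View pics/s12.png

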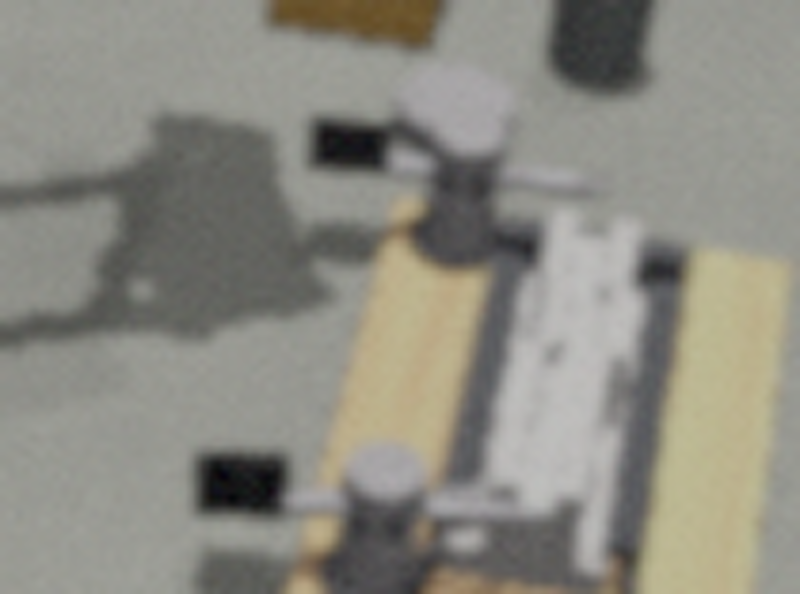

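Both clips sit through their pins with slight sag, and the noses are at (597,190) and (515,495). Checking depth and the row numerically.

Run:
```python
from h import *
c=camera('side')
def at(px,y):
    uv=(260+(px[0]+.5)*.13125-.5,130+(px[1]+.5)*.13125-.5)
    zs=np.linspace(.02,.1,81);P=[inrail(onz(c,uv,z)[0]) for z in zs]
    k=np.argmin([abs(p[1]-y) for p in P]);return np.round(P[k]*1000,1),round(zs[k]*1000)
print('nose stop',at((597,190),.242),'block',at((348,145),.242-.005))
print('nose mouth',at((515,495),0),'block',at((242,485),-.005))
```

```text
nose stop (array([ -3.3, 242.5]), 55) block (array([-123. ,  236.8]), 61)
nose mouth (array([-11.2,  -0.4]), 77) block (array([-125.1,   -4.7]), 57)
```

View pics/t12.png

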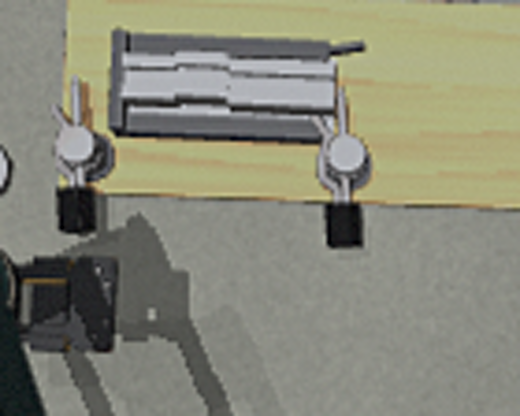

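```bash
python3 -c "
from station import hand_in;print(hand_in())"
```

```text
the job is handed in; nothing more can be done
None
```

I handed the job in, but `hand_in()` gave no verdict: from the cameras, all four dies are in the rail, closed up against the stop, and each pin holds an R-clip pushed in from the robot's side and let go. Both bows appear sprung over, judged from the push force and pictures only.

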